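# Build up the heels on two soles

## Robot

A 6-joint arm with a two-finger parallel gripper is mounted at the origin on the work surface. World frame = base frame: x ahead of the robot, y to its left, z up, the work surface at z = 0. Lengths are in m, angles in rad, forces in N, time in s.
With the tool pointing down it reaches from about 0.25 to 0.725 m from the base axis. Payload 4 kg.
Tool frame: the origin (TCP) lies midway between the tips of the shut fingers; the grasp point (between the pads) lies 19 mm behind it; z points along the fingers, y is the line along which they close (so a half turn about z gives the same grasp; the last joint's range is limited). The gripper opens to 85 mm and grips with 20 to 120 N. Pads are 22 mm wide; open, the fingers measure 114 mm over their backs; the gripper's body (76 mm by 85 mm) begins 54 mm behind the grasp point. The pads swing forward as they close: fully open they stand 13 mm farther back than shut.
Start: joints at [1.18, 0.241, 0.005, 1.335, 0, 1.571], TCP at [0.19, 0.462, 0.231] pointing down, gripper open.
Joint ranges: [-2.72, 2.72], [-1.05, 1.87], [-1.09, 1.28], [-1.99, 2.15], [-1.42, 1.44], [-3.14, 3.14]. Speed limits (rad/s): [2.79, 2.79, 3.14, 3.14, 3.14, 3.14].

## Interface

Orientations are given as a unit quaternion [x, y, z, w].
In Python, from workcell import bot, camera, job_done gives the robot as it stands.
- The arm moves only by the tool carry_out, never from a script. Its argument "plan" is a list of rows, each an object of numbers: "dx", "dy", "dz": the shift along the tool's x, y, z in mm; "twist": the turn about the tool's z in degrees; "fingers": the closure, from -1 (fully open) to 1 (shut). In form: [{"dx": .., "dy": .., "dz": .., "twist": .., "fingers": ..}, ...]. A call has exactly 5 rows; each row is the pose to reach, as a shift and turn from the pose commanded when the call began, along the tool's axes at that moment; what a row does not reach only later rows make up. A row lasts 1/12 s, in which the tool goes at most 41.7 mm and 7.16 degrees, less where a joint would pass 70% of its speed; a pose out of reach is approached as far as the arm can. A call with a gripper value outside its range is refused whole. The fingers move at their own pace and stop on an object; the grip force is fixed at half the most. Time passes only in rows, so rows that repeat a pose let the fingers close, or fill a call up. It gives the time, the measured TCP pose, the force, the opening and the grip force at its end, in the units of the state.
- bot.get_obs(): the state, without advancing time (a new reading comes with each control period).
- camera(name): name is "scene" or "top"; returns a dict with "image" (480x640x3 uint8, red, green, blue), "intrinsics" (3x3 intrinsics, pixels), "eye" and "attitude" of the camera in the world. Camera axes: x right, y down, z forward; pixel columns grow to the right and rows downward; lengths in m; the calibration is good to about 2 mm. A picture is of the moment at which its call begins. There is no depth.
- job_done(): hands the job in; it is judged then, once.
The state is a dict: "clock": time; "joint_pos": joint angles; "joint_vel": joint speeds; "tau": joint torques, N m; "eef_pos": TCP position; "tool_rot": TCP orientation; "ft_force": force on the tool from outside, world axes, zero at the start; "ft_torque": the same for the moment, N m; "grip_width": finger opening in m; "grasp_force": force on a finger pad.
Only numpy, scipy, OpenCV 4.12 (cv2) and the standard library are available. Lean on these libraries where they do the work, as an engineer would, in place of code of your own. Each camera call takes 0.05 s, during which the arm holds its last target. There are 200 camera calls.

## Task

Two bare leather soles lie on the shoemaker's bench. Lay each leather heel block on the heel seat of the sole it fits (large on large, small on small), its rounded back flush with the sole's rounded end and its straight front towards the toe, then lay the black rubber top piece of the same size flush on that heel. Let go of everything, and do not shift the soles, the hammer, the tin or the bottle.

Things in the scene. Friction and masses are not known exactly. Their poses are not given: they have to be found in the camera images.
- sole_large: The large bare leather sole, light brown, flat and loose on the bench: 285 long, 66 wide at the rounded heel end, 100 at the ball, 6 thick, 140 g. Origin: underside, middle of the heel end's back edge; x points to the toe, z up. Heel end: half circle of radius 33, then parallel edges. The large heel block goes with its origin at x 2, y 0, z 6 in this frame, x along x.
- sole_small: The small bare leather sole, light brown, flat and loose on the bench: 185 long, 50 wide at the rounded heel end, 70 at the ball, 5 thick, 60 g. Origin: underside, middle of the heel end's back edge; x points to the toe, z up. Heel end: half circle of radius 25, then parallel edges. The small heel block goes with its origin at x 2, y 0, z 5 in this frame, x along x.
- heel_large: The large heel block of stacked leather, dark brown, D-shaped from above: 68 long (x), 62 wide (y), 22 high, about 75 g, rigid, loose. Origin: underside, middle of the rounded back's edge; x points to the straight front, z up. Back: half circle of radius 31; from x 31 to 68 the sides are straight, parallel and upright: grip there, across y.
- top_large: The large rubber top piece, black with small steel nail heads, D-shaped: 68 long (x), 62 wide (y), 8 thick, about 34 g, rigid, loose, lying flat. Origin: underside, middle of the rounded back's edge; x points to the straight front, z up. Sides straight from x 31 to 68: grip there. It goes on the large heel, its origin at x 0, y 0, z 22 in the heel's frame, x along x.
- heel_small: The small heel block of stacked leather, dark brown, D-shaped from above: 50 long (x), 46 wide (y), 14 high, about 30 g, rigid, loose. Origin: underside, middle of the rounded back's edge; x points to the straight front, z up. Back: half circle of radius 23; from x 23 to 50 the sides are straight, parallel and upright: grip there, across y.
- top_small: The small rubber top piece, black with small steel nail heads, D-shaped: 50 long (x), 46 wide (y), 7 thick, about 16 g, rigid, loose, lying flat. Origin: underside, middle of the rounded back's edge; x points to the straight front, z up. Sides straight from x 23 to 50: grip there. It goes on the small heel, its origin at x 0, y 0, z 14 in the heel's frame, x along x.
- hammer: Bystander: a shoemaker's hammer lying on the bench to the robot's right, wooden handle 215 long along x, steel head 110 across at the handle's +x end (towards the robot's side), up to 35 high. Origin: on the bench under the handle, 92 from the head.
- tin: Bystander: a closed round metal tin of tacks, 87 across, 48 high. Origin: centre of its underside.
- bottle: Bystander: a white cement bottle with a pointed blue nozzle, 64 across, 172 high, standing. Origin: centre of its underside. (Two finished soles with heels on lie by the bench's left edge, fixed, away from the work, and are not part of the job.)
Not all that is in view belongs to the job. What is shaped like the heel_large but green or pink is not meant.

How it is judged:
By the outcome, as a careful person would: the job done as asked, in the order asked, and still so for the second after the job is handed in, with the robot touching nothing.
It also fails if it takes over 93 s, if anything falls off the work surface, if the arm or the gripper's body presses on something with over 40 N, if the wrist force passes 120 N, or if a joint passes its speed limit or range.

## Working session

There is one attempt and no reset: what is moved stays moved. The work goes in short steps, Python scripts to look and compute and a tool call to move; the robot and the scene stay as the last step left them, time stands still between calls to the robot, and variables do not carry over. Pictures are saved under pics/ and viewed, at most 14 in all, crops included, and the job is handed in when it is done.

Besides the shell and the picture viewer there is one more tool, called after "Call:" as a command line: name --argument value ..., lists and objects as JSON in quotes. carry_out: Moves the arm, as the interface text tells. Its arguments: {"type":"object","properties":{"plan":{"type":"array","items":{"type":"object","properties":{"dx":{"type":"number"},"dy":{"type":"number"},"dz":{"type":"number"},"twist":{"type":"number"},"fingers":{"type":"number"}}}}},"required":["plan"]}

```bash
mkdir -p pics; ls; python3 - <<'E'
from workcell import bot,camera
import cv2,numpy as np
for n in("top","scene"):
    c=camera(n);cv2.imwrite(f"pics/{n}0.png",c["image"][:,:,::-1]);print(n,c["intrinsics"],c["eye"],c["attitude"])
o=bot.get_obs();print(o)
E
```

```text
pics
top [[501.66195382   0.         312.96431982]
 [  0.         501.66195382 241.10572291]
 [  0.           0.           1.        ]] [ 0.44140159 -0.04325177  1.21894888] [ 0.7069878  -0.70615812  0.02889749 -0.02595944]
scene [[532.31669745   0.         320.53673522]
 [  0.         532.31669745 242.28748175]
 [  0.           0.           1.        ]] [1.19484814 0.72428238 0.8746251 ] [ 0.31473235  0.85153852 -0.39387663 -0.1438294 ]
{'clock': 0.1, 'joint_pos': array([1.17997487e+00, 2.41343497e-01, 3.87144072e-03, 1.33517509e+00,
       2.47994258e-05, 1.57077924e+00]), 'joint_vel': array([-0.00161126, -0.00156114,  0.00260706,  0.00046794, -0.00085493,
       -0.00107584]), 'tau': array([ 4.31797753e-04, -3.73138797e+01,  2.53009468e+01,  1.08180955e-02,
        3.37463860e-05,  9.40315431e-06]), 'eef_pos': array([0.1902577 , 0.46179293, 0.2305038 ]), 'tool_rot': array([ 1.94161014e-01,  9.80969237e-01, -9.05386728e-04, -1.91857500e-04]), 'ft_force': array([ 0.14139356, -0.12602728,  0.09864659]), 'ft_torque': array([ 0.02535567, -0.0480075 , -0.00208685]), 'grasp_force': 0.0, 'grip_width': 0.08585186998130012}
```

View pics/top0.png

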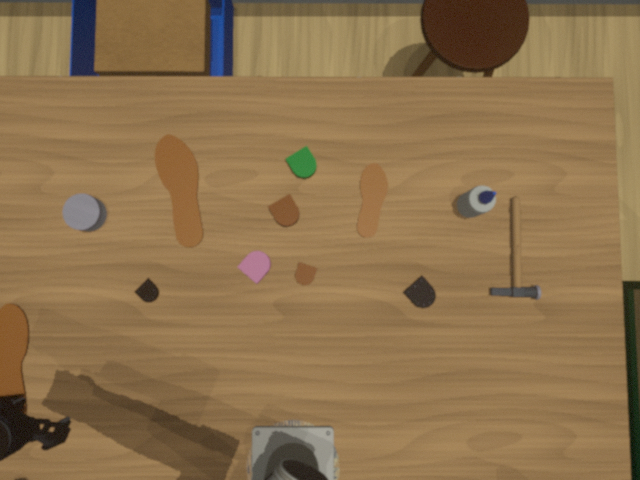

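View pics/scene0.png

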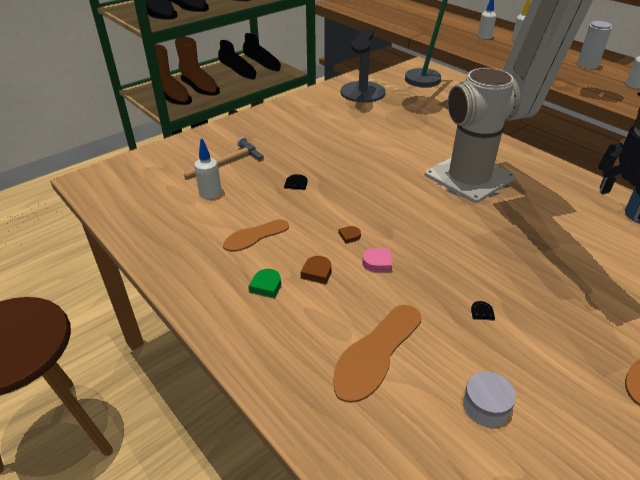

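```bash
python3 - <<'E'
import cv2,numpy as np
a=cv2.imread("pics/top0.png")
def c(x,y,w=50,h=50,s=5):return cv2.resize(a[y-h//2:y+h//2,x-w//2:x+w//2],None,fx=s,fy=s,interpolation=cv2.INTER_CUBIC)
r1=np.hstack([c(285,210),c(305,272),c(420,292)]);r2=np.hstack([c(148,290),c(188,225),c(370,220)])
cv2.imwrite("pics/crop1.png",np.vstack([r1,r2]))
E
```

```text
(no output)
```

View pics/crop1.png

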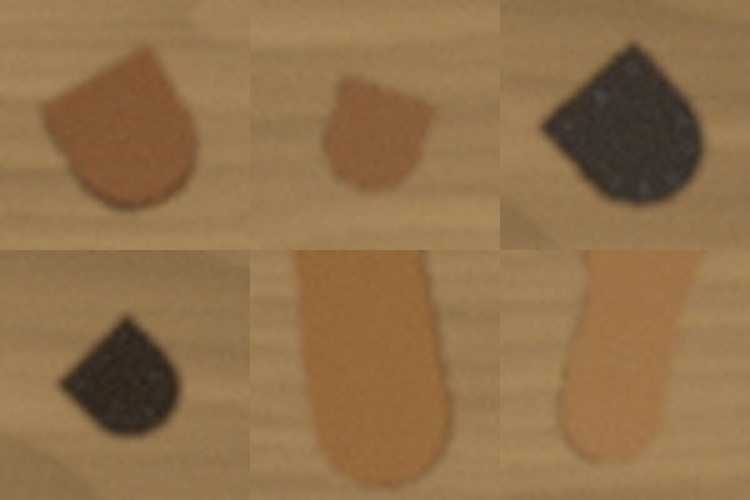

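```bash
cat > fit.py <<'E'
import cv2,numpy as np
from scipy.spatial.transform import Rotation as R
from scipy.optimize import minimize
def D(r,L):
    t=np.linspace(np.pi/2,3*np.pi/2,41)
    return np.vstack([[[L,r]],np.c_[r+r*np.cos(t),r*np.sin(t)],[[L,-r]]])/1000
# name: radius,length,height
S=dict(heel_large=(31,68,22),heel_small=(23,50,14),top_large=(31,68,8),top_small=(23,50,7),sole_large=(33,130,6),sole_small=(25,100,5))
def proj(cam,P):
    q=(P-cam["eye"])@R.from_quat(cam["attitude"]).as_matrix()
    u=q@np.asarray(cam["intrinsics"]).T
    return u[:,:2]/u[:,2:]
def ray(cam,uv,z):
    K=np.asarray(cam["intrinsics"]);d=R.from_quat(cam["attitude"]).apply(np.linalg.inv(K)@[uv[0],uv[1],1])
    return cam["eye"]+d*(z-cam["eye"][2])/d[2]
def world(p,pts,z):
    c,s=np.cos(p[2]),np.sin(p[2]);return np.c_[pts@np.array([[c,s],[-s,c]])+p[:2],np.full(len(pts),z)]
SS=8
def cover(poly,x0,y0,w,h):
    m=np.zeros((h*SS,w*SS),np.uint8)
    q=((poly+.5-[x0,y0])*SS-.5)*16
    cv2.fillPoly(m,[np.round(q).astype(np.int32)],255,shift=4)
    return cv2.resize(m,(w,h),interpolation=cv2.INTER_AREA).astype(float)/255
def fit(cam,name,p0,z0=0.,pad=7,clip=None):
    r,L,H=S[name];H/=1000;o=D(r,L);sole=name.startswith("sole")
    img=cam["image"].astype(float)
    c=proj(cam,world(p0,D(r,2.1*r) if sole else o,z0))
    x0,y0=np.floor(c.min(0)).astype(int)-pad;x1,y1=np.ceil(c.max(0)).astype(int)+pad;w,h=x1-x0,y1-y0
    I=img[y0:y1,x0:x1].reshape(-1,3)
    yy,xx=np.mgrid[0:h,0:w];B=np.c_[np.ones(w*h),xx.ravel()/w-.5,yy.ravel()/h-.5]
    keep=np.ones(w*h,bool)
    if sole:
        g=np.array([ray(cam,(a+x0,b+y0),z0) for a,b in zip(xx.ravel(),yy.ravel())])
        keep=((g[:,:2]-p0[:2])@[np.cos(p0[2]),np.sin(p0[2])])<2.1*r/1000
    def cost(v):
        p=np.array(p0)+[v[0]/1000,v[1]/1000,v[2]/50]
        t=proj(cam,world(p,o,z0+H));b=proj(cam,world(p,o,z0))
        hull=cv2.convexHull(np.vstack([t,b]).astype(np.float32))[:,0]
        ct=cover(t,x0,y0,w,h).ravel();ch=cover(hull,x0,y0,w,h).ravel();cs=np.clip(ch-ct,0,1)
        A=np.c_[B*(1-ch)[:,None],ct] if cs.sum()<3 else np.c_[B*(1-ch)[:,None],ct,cs]
        A,J=A[keep],I[keep]
        X=np.linalg.lstsq(A,J,rcond=None)[0]
        return np.abs(J-A@X).clip(0,60).__pow__(2).mean()
    best=None
    for s in (8,3):
        v=np.zeros(3) if best is None else best.x
        sim=np.vstack([v]+[v+s*e for e in np.eye(3)])
        best=minimize(cost,v,method="Nelder-Mead",options=dict(initial_simplex=sim,xatol=.02,fatol=1e-4))
    v=best.x
    return np.array(p0)+[v[0]/1000,v[1]/1000,v[2]/50],best.fun
def shot(n,k=3):
    from workcell import camera
    cs=[camera(n) for _ in range(k)];c=cs[0];c["image"]=np.mean([x["image"] for x in cs],0);return c
E
python3 - <<'E'
from fit import *
import pickle
cams={n:shot(n) for n in("top","scene")};pickle.dump(cams,open("cams0.pkl","wb"))
px=dict(heel_large=(290,222,.5),heel_small=(303,282,-.3),top_large=(428,302,.8),top_small=(154,297,.8),sole_large=(190,247,.1),sole_small=(367,237,-.15))
t=cams["top"]
for n,(u,v,a) in px.items():
    g=ray(t,(u,v),.005);p,f=fit(t,n,[g[0],g[1],a]);q,f2=fit(cams["scene"],n,p)
    print(n,p.round(4),round(f,1),q.round(4),round(f2,1))
E
```

```text
heel_large [0.5753 0.0016 0.5384] 15.6 [0.5761 0.0012 0.5381] 42.7
heel_small [ 0.4311 -0.0195 -0.3211] 17.4 [ 0.4309 -0.0202 -0.3229] 44.8
top_large [ 0.3832 -0.3313  0.7203] 26.7 [ 0.3833 -0.332   0.722 ] 68.7
top_small [0.3958 0.3297 0.8003] 27.8 [0.3958 0.3317 0.7838] 71.2
sole_large [0.5212 0.2462 0.1864] 7.5 [0.5215 0.2473 0.1829] 15.8
sole_small [ 0.5464 -0.1747 -0.1475] 10.6 [ 0.5461 -0.1744 -0.1922] 23.5
```

```bash
python3 - <<'E'
import re
s=open("fit.py").read()
s=s.replace("pad=7,clip=None","pad=7,clip=2.1").replace("2.1*r","clip*r")
open("fit.py","w").write(s)
E
python3 - <<'E'
from fit import *
import pickle
cams=pickle.load(open("cams0.pkl","rb"))
P=dict(sole_large=[.5213,.2467,.185],sole_small=[.5463,-.1745,-.165])
for n,p0 in P.items():
  for c in (1.5,1.8,2.1,2.4,2.7):
    r=[fit(cams[k],n,p0,clip=c) for k in cams]
    print(n,c,*[(p.round(4).tolist(),round(f,1)) for p,f in r])
E
```

```text
sole_large 1.5 ([0.5215, 0.2452, 0.2138], np.float64(8.1)) ([0.5215, 0.2473, 0.1838], np.float64(16.2))
sole_large 1.8 ([0.5208, 0.2462, 0.1795], np.float64(7.7)) ([0.5214, 0.247, 0.1892], np.float64(15.2))
sole_large 2.1 ([0.5212, 0.2466, 0.1764], np.float64(7.6)) ([0.5215, 0.2473, 0.1828], np.float64(15.3))
sole_large 2.4 ([0.5211, 0.2466, 0.1756], np.float64(7.5)) ([0.5215, 0.2475, 0.1763], np.float64(16.2))
sole_large 2.7 ([0.5208, 0.2462, 0.179], np.float64(7.7)) ([0.5218, 0.2481, 0.1646], np.float64(19.2))
sole_small 1.5 ([0.5463, -0.1754, -0.1144], np.float64(10.7)) ([0.5463, -0.1738, -0.213], np.float64(20.4))
sole_small 1.8 ([0.5457, -0.175, -0.1222], np.float64(10.6)) ([0.546, -0.1747, -0.1837], np.float64(20.8))
sole_small 2.1 ([0.5467, -0.1734, -0.1951], np.float64(10.8)) ([0.5463, -0.1741, -0.2034], np.float64(23.6))
sole_small 2.4 ([0.5464, -0.1736, -0.1856], np.float64(10.5)) ([0.5462, -0.1742, -0.2022], np.float64(25.6))
sole_small 2.7 ([0.5468, -0.1731, -0.2129], np.float64(10.3)) ([0.5467, -0.1732, -0.2311], np.float64(26.6))
```

```bash
cat > go.py <<'E'
import numpy as np
from workcell import bot
def now():
    o=bot.get_obs();q=o["tool_rot"]
    from scipy.spatial.transform import Rotation as R
    M=R.from_quat(q).as_matrix();return np.array([*o["eef_pos"]*1000,np.degrees(np.arctan2(M[1,1],M[0,1]))])
def at(p,lx,z,dyaw=0): # tool pose with grasp point at local x (mm) of an object at p (m,m,rad)
    return [p[0]*1000+lx*np.cos(p[2]),p[1]*1000+lx*np.sin(p[2]),z,np.degrees(p[2])+90]
def chain(T,cur=None):
    cur=now() if cur is None else np.array(cur);o=bot.get_obs();print("t",round(o["clock"],2),"pose",cur.round(1),"q1,q6",o["joint_pos"][[0,5]].round(2),"F",o["ft_force"].round(1),"w",round(o["grip_width"]*1000,1))
    for t in T:
        d=np.array(t)-cur;n=max(1,int(np.ceil(max(np.linalg.norm(d[:3])/205,abs(d[3])/35))))
        for i in range(n):
            s=d/n;a=np.radians(cur[3]);y=np.array([np.cos(a),np.sin(a)]);x=np.array([-y[1],y[0]]) 
            # tool z down: x = y x z
            x=np.cross([*y,0],[0,0,-1])[:2]
            r=np.array([s[:2]@x,s[:2]@y,-s[2],-s[3]]).round(1);print("dx %.1f dy %.1f dz %.1f twist %.1f"%tuple(r))
            w=r[0]*x+r[1]*y;cur=cur+[w[0],w[1],-r[2],-r[3]]
        print("  at",cur.round(1))
HL=[.5757,.0014,.538];HS=[.4310,-.0198,-.322];TL=[.3832,-.3316,.721];TS=[.3958,.3305,.793];SL=[.5212,.2468,.180];SSm=[.5462,-.1743,-.188]
E
python3 - <<'E'
from go import *
chain([at(HL,49,100),at(HL,49,0)])
E
```

```text
t 0.4 pose [190.4 462.2 231.2  67.6] q1,q6 [1.18 1.57] F [ 1.1 -0.   0. ] w 85.1
dx -140.3 dy -60.0 dz 32.8 twist -13.3
dx -122.7 dy -90.7 dz 32.8 twist -13.3
dx -98.6 dy -116.5 dz 32.8 twist -13.3
dx -69.1 dy -136.0 dz 32.8 twist -13.3
  at [617.8  26.5 100.  120.8]
dx 0.0 dy 0.0 dz 100.0 twist -0.0
  at [617.8  26.5  -0.  120.8]
```

Call:
carry_out --plan '[{"dx": -140,"dy": -60,"dz": 33,"twist": -13,"fingers": -1},{"dx": -140,"dy": -60,"dz": 33,"twist": -13,"fingers": -1},{"dx": -140,"dy": -60,"dz": 33,"twist": -13,"fingers": -1},{"dx": -140,"dy": -60,"dz": 33,"twist": -13,"fingers": -1},{"dx": -140,"dy": -60,"dz": 33,"twist": -13,"fingers": -1}]'

```text
clock: 0.82
eef_pos: [0.2997, 0.3486, 0.1968]
tool_rot: [0.085, 0.996, -0.002, 0.0]
ft_force: [-0.4, -0.2, 0.5]
grip_width: 0.0853
grasp_force: 0.0
```

Call:
carry_out --plan '[{"dx": -123,"dy": -91,"dz": 33,"twist": -13,"fingers": -1},{"dx": -123,"dy": -91,"dz": 33,"twist": -13,"fingers": -1},{"dx": -123,"dy": -91,"dz": 33,"twist": -13,"fingers": -1},{"dx": -123,"dy": -91,"dz": 33,"twist": -13,"fingers": -1},{"dx": -123,"dy": -91,"dz": 33,"twist": -13,"fingers": -1}]'

```text
clock: 1.23
eef_pos: [0.4068, 0.239, 0.1639]
tool_rot: [-0.027, 1.0, -0.002, 0.0]
ft_force: [-0.1, 0.4, 0.8]
grip_width: 0.0852
grasp_force: 0.0
```

Call:
carry_out --plan '[{"dx": -99,"dy": -116,"dz": 33,"twist": -13,"fingers": -1},{"dx": -99,"dy": -116,"dz": 33,"twist": -13,"fingers": -1},{"dx": -99,"dy": -116,"dz": 33,"twist": -13,"fingers": -1},{"dx": -99,"dy": -116,"dz": 33,"twist": -13,"fingers": -1},{"dx": -99,"dy": -116,"dz": 33,"twist": -13,"fingers": -1}]'

```text
clock: 1.65
eef_pos: [0.513, 0.1302, 0.1308]
tool_rot: [-0.141, 0.99, -0.001, 0.0]
ft_force: [-0.1, 0.4, -0.9]
grip_width: 0.0853
grasp_force: 0.0
```

```bash
python3 - <<'E'
from go import *
chain([at(HL,49,100),at(HL,49,0)])
E
```

```text
t 1.65 pose [513.  130.2 130.8 106.2] q1,q6 [ 0.25 -0.03] F [-0.1  0.4 -0.9] w 85.3
dx -71.6 dy -128.8 dz 30.8 twist -14.6
  at [617.8  26.5 100.  120.8]
dx -0.0 dy 0.0 dz 100.0 twist -0.0
  at [617.8  26.5   0.  120.8]
```

Call:
carry_out --plan '[{"dx": -71,"dy": -128,"dz": 31,"twist": -14,"fingers": -1},{"dx": -71,"dy": -128,"dz": 31,"twist": -14,"fingers": -1},{"dx": -71,"dy": -128,"dz": 31,"twist": -14,"fingers": -1},{"dx": -71,"dy": -128,"dz": 31,"twist": -14,"fingers": -1},{"dx": -71,"dy": -128,"dz": 31,"twist": -14,"fingers": -1}]'

```text
clock: 2.07
eef_pos: [0.6168, 0.0288, 0.0996]
tool_rot: [-0.262, 0.965, -0.001, 0.0]
ft_force: [-0.2, -0.4, -0.0]
grip_width: 0.0856
grasp_force: 0.0
```

Call:
carry_out --plan '[{"dz": 30,"fingers": -1},{"dz": 50,"fingers": -1},{"dz": 50,"fingers": -1},{"dz": 50,"fingers": -1},{"dz": 50,"fingers": -1}]'

```text
$.plan[0]: bad value
```

```bash
python3 - <<'E'
from go import *
chain([at(HL,49,0)])
E
```

```text
t 2.07 pose [616.8  28.8  99.6 120.3] q1,q6 [ 0.05 -0.48] F [-0.2 -0.4 -0. ] w 85.6
dx 0.4 dy -2.5 dz 99.6 twist -0.5
  at [617.8  26.4   0.  120.8]
```

Call:
carry_out --plan '[{"dx": 0,"dy": -2.5,"dz": 40,"twist": -0.5,"fingers": -1},{"dx": 0,"dy": -2.5,"dz": 70,"twist": -0.5,"fingers": -1},{"dx": 0,"dy": -2.5,"dz": 85,"twist": -0.5,"fingers": -1},{"dx": 0,"dy": -2.5,"dz": 92,"twist": -0.5,"fingers": -1},{"dx": 0,"dy": -2.5,"dz": 98,"twist": -0.5,"fingers": -1}]'

```text
clock: 2.48
eef_pos: [0.6147, 0.0308, 0.0025]
tool_rot: [-0.269, 0.963, 0.0, -0.001]
ft_force: [-0.7, 0.1, 1.2]
grip_width: 0.0856
grasp_force: 0.0
```

Call:
carry_out --plan '[{"dx": 0,"dy": 0,"dz": 0,"twist": 0,"fingers": -1},{"dx": 0,"dy": 0,"dz": 0,"twist": 0,"fingers": 1},{"dx": 0,"dy": 0,"dz": 0,"twist": 0,"fingers": 1},{"dx": 0,"dy": 0,"dz": 0,"twist": 0,"fingers": 1},{"dx": 0,"dy": 0,"dz": 0,"twist": 0,"fingers": 1}]'

```text
clock: 2.9
eef_pos: [0.6173, 0.0298, 0.0056]
tool_rot: [-0.268, 0.963, -0.0, 0.002]
ft_force: [0.3, 1.1, 5.9]
grip_width: 0.0604
grasp_force: 66.5
```

```bash
python3 - <<'E'
from go import *
from fit import *
c=shot("scene",1);im=c["image"].astype(np.uint8)[:,:,::-1]
cv2.imwrite("pics/s1.png",cv2.resize(im[120:320,220:440],None,fx=3.5,fy=2.9))
chain([at(HL,49,0)])
E
```

```text
t 2.95 pose [617.4  29.9   5.6 121.1] q1,q6 [ 0.05 -0.49] F [-0.4 -0.1  6.9] w 60.1
dx 1.4 dy -3.1 dz 5.6 twist 0.3
  at [617.8  26.5   0.  120.8]
```

View pics/s1.png

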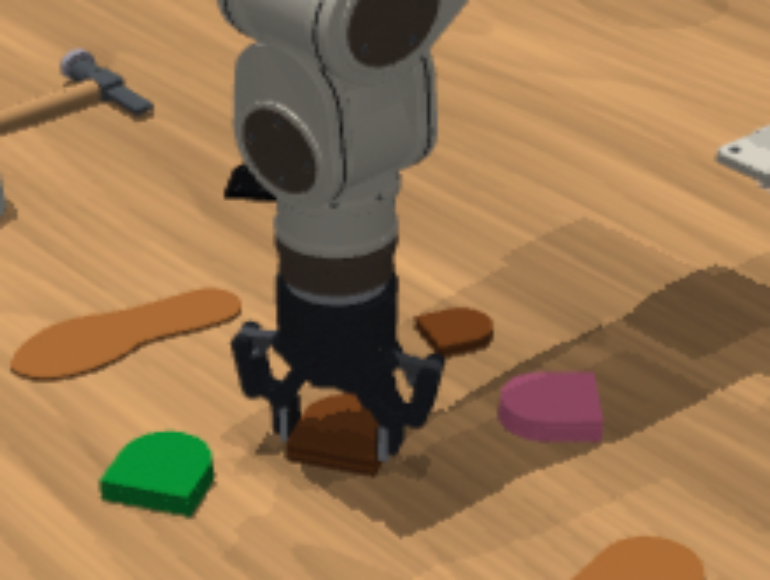

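```bash
cat >> go.py <<'E'
def reckon(cur,calls):
    cur=np.array(cur,float)
    for dx,dy,dz,tw in calls:
        a=np.radians(cur[3]);y=np.array([np.cos(a),np.sin(a)]);x=np.array([-y[1],y[0]])*-1 if 0 else np.cross([*y,0],[0,0,-1])[:2]
        w=dx*x+dy*y;cur=cur+[w[0],w[1],-dz,-tw]
    return cur
E
python3 - <<'E'
from go import *
for k in (1,2,3,4,5):print(reckon([190,462,231,67.6],[(-140,-60,33,-13),(-123,-91,33,-13),(-99,-116,33,-13),(-71,-128,31,-14),(0,-2.5,98,-.5)][:k]).round(1))
print(now().round(1),bot.get_obs()["ft_force"],bot.get_obs()["ft_torque"])
E
```

```text
[296.6 353.2 198.   80.6]
[403.1 243.3 165.   93.6]
[509.1 133.8 132.  106.6]
[613.8  31.4 101.  120.6]
[615.   29.2   3.  121.1]
[617.4  29.9   5.6 121.1] [-0.43024492 -0.10961329  6.93778697] [0.0465215  0.00770925 0.05259851]
```

Call:
carry_out --plan '[{"dx": 0,"dy": 0,"dz": -5,"twist": 0,"fingers": 1},{"dx": 0,"dy": 0,"dz": -40,"twist": 0,"fingers": 1},{"dx": 0,"dy": 0,"dz": -77,"twist": 0,"fingers": 1},{"dx": 0,"dy": 0,"dz": -77,"twist": 0,"fingers": 1},{"dx": 0,"dy": 0,"dz": -77,"twist": 0,"fingers": 1}]'

```text
clock: 3.37
eef_pos: [0.6179, 0.0296, 0.0837]
tool_rot: [-0.268, 0.963, -0.001, 0.003]
ft_force: [-0.5, -0.3, -0.7]
grip_width: 0.0598
grasp_force: 65.8
```

```bash
python3 - <<'E'
from go import *
from fit import *
c=shot("scene",1);im=c["image"].astype(np.uint8)[:,:,::-1]
cv2.imwrite("pics/s2.png",cv2.resize(im[100:300,250:430],None,fx=4,fy=3))
chain([at(SL,51,80)],[615,29.2,80,121.1])
print(now().round(1))
E
```

```text
t 3.42 pose [615.   29.2  80.  121.1] q1,q6 [ 0.05 -0.49] F [ 0.1 -1.  -1.9] w 60.4
dx -39.9 dy 108.3 dz -0.0 twist 10.4
dx -19.7 dy 113.8 dz -0.0 twist 10.4
  at [571.4 256.   80.  100.3]
[616.1  29.6  81.5 121.1]
```

View pics/s2.png

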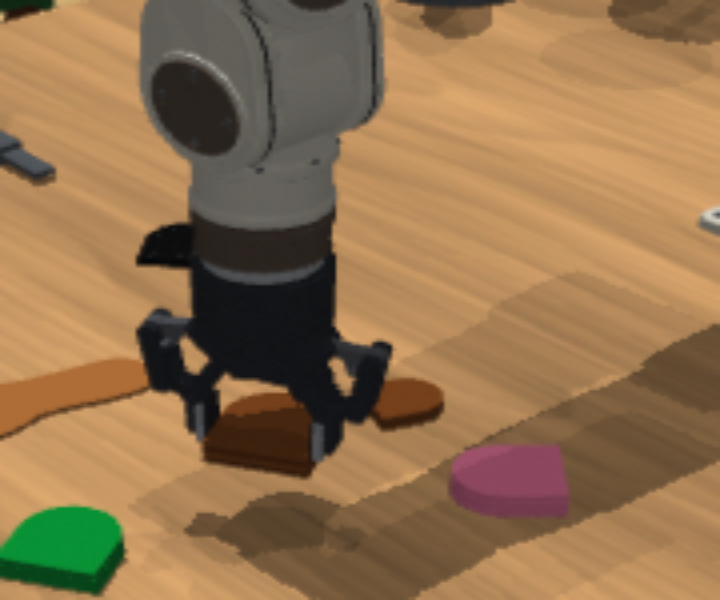

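Call:
carry_out --plan '[{"dx": -40,"dy": 108,"dz": 0,"twist": 10,"fingers": 1},{"dx": -40,"dy": 108,"dz": 0,"twist": 10,"fingers": 1},{"dx": -40,"dy": 108,"dz": 0,"twist": 10,"fingers": 1},{"dx": -40,"dy": 108,"dz": 0,"twist": 10,"fingers": 1},{"dx": -40,"dy": 108,"dz": 0,"twist": 10,"fingers": 1}]'

```text
clock: 3.83
eef_pos: [0.592, 0.1443, 0.0783]
tool_rot: [-0.185, 0.983, -0.0, -0.002]
ft_force: [0.3, -0.9, -0.4]
grip_width: 0.0607
grasp_force: 65.7
```

Call:
carry_out --plan '[{"dx": -19,"dy": 114,"dz": 0,"twist": 10.5,"fingers": 1},{"dx": -19,"dy": 114,"dz": 0,"twist": 10.5,"fingers": 1},{"dx": -19,"dy": 114,"dz": 0,"twist": 10.5,"fingers": 1},{"dx": -19,"dy": 114,"dz": 20,"twist": 10.5,"fingers": 1},{"dx": -19,"dy": 114,"dz": 50,"twist": 10.5,"fingers": 1}]'

```text
clock: 4.25
eef_pos: [0.5729, 0.258, 0.0322]
tool_rot: [-0.094, 0.996, 0.001, 0.003]
ft_force: [1.8, -0.5, -1.8]
grip_width: 0.0605
grasp_force: 65.8
```

Call:
carry_out --plan '[{"dx": 0,"dy": 0,"dz": 0,"twist": 0,"fingers": 1},{"dx": 0,"dy": 0,"dz": 0,"twist": 0,"fingers": 1},{"dx": 0,"dy": 0,"dz": 0,"twist": 0,"fingers": 1},{"dx": 0,"dy": 0,"dz": 0,"twist": 0,"fingers": 1},{"dx": 0,"dy": 0,"dz": 0,"twist": 0,"fingers": 1}]'

```text
clock: 4.67
eef_pos: [0.5722, 0.2556, 0.0321]
tool_rot: [-0.092, 0.996, 0.0, 0.001]
ft_force: [0.2, -0.0, -1.0]
grip_width: 0.0602
grasp_force: 65.7
```

```bash
python3 - <<'E'
from go import *
print(reckon([615,29.2,80,121.1],[(-40,108,0,10),(-19,114,50,10.5)]).round(1))
chain([at(SL,51,12)])
from fit import *
print([np.round(fit(shot(c,2),"sole_large",SL,clip=1.2)[0],4) for c in ("top",)]) if 0 else 0
c=shot("scene",1);im=c["image"].astype(np.uint8)[:,:,::-1]
cv2.imwrite("pics/s3.png",cv2.resize(im[220:400,310:470],None,fx=4,fy=3))
E
```

```text
[570.2 255.5  30.  100.6]
t 4.67 pose [572.2 255.6  32.1 100.5] q1,q6 [0.42 0.24] F [ 0.2 -0.  -1. ] w 60.2
dx 0.7 dy 0.5 dz 20.1 twist 0.2
  at [571.4 256.   12.  100.3]
```

View pics/s3.png

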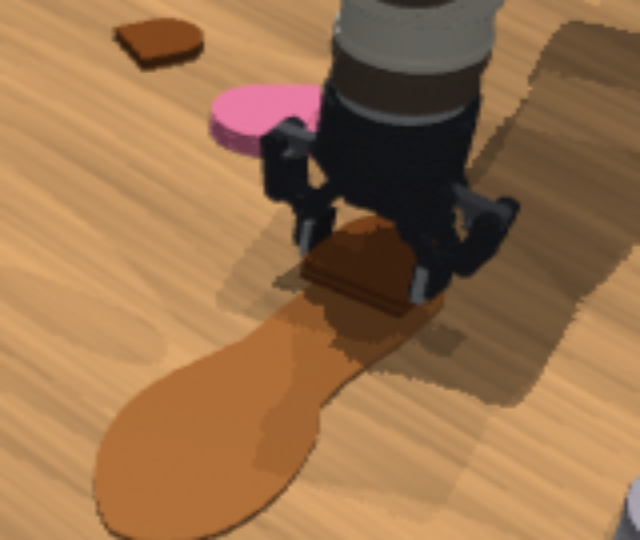

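Call:
carry_out --plan '[{"dx": 0.5,"dy": 0.5,"dz": 8,"twist": 0,"fingers": 1},{"dx": 0.5,"dy": 0.5,"dz": 14,"twist": 0,"fingers": 1},{"dx": 0.5,"dy": 0.5,"dz": 16,"twist": 0,"fingers": 1},{"dx": 0.5,"dy": 0.5,"dz": 18,"twist": 0,"fingers": 1},{"dx": 0.5,"dy": 0.5,"dz": 18,"twist": 0,"fingers": 1}]'

```text
clock: 5.13
eef_pos: [0.5697, 0.2562, 0.0119]
tool_rot: [-0.092, 0.996, -0.0, -0.0]
ft_force: [0.1, 0.3, -0.1]
grip_width: 0.0605
grasp_force: 65.7
```

Call:
carry_out --plan '[{"dx": 0,"dy": 0,"dz": 0.5,"twist": 0,"fingers": 1},{"dx": 0,"dy": 0,"dz": 1,"twist": 0,"fingers": 1},{"dx": 0,"dy": 0,"dz": 1,"twist": 0,"fingers": 1},{"dx": 0,"dy": 0,"dz": 1,"twist": 0,"fingers": 1},{"dx": 0,"dy": 0,"dz": 1,"twist": 0,"fingers": 1}]'

```text
clock: 5.55
eef_pos: [0.5701, 0.2564, 0.0117]
tool_rot: [-0.092, 0.996, 0.0, 0.0]
ft_force: [-1.2, 0.2, 2.7]
grip_width: 0.0604
grasp_force: 66.2
```

Call:
carry_out --plan '[{"dx": 0,"dy": 0,"dz": -3,"twist": 0,"fingers": 1},{"dx": -1.3,"dy": -0.3,"dz": -3,"twist": 0,"fingers": 1},{"dx": -1.3,"dy": -0.3,"dz": -3,"twist": 0,"fingers": 1},{"dx": -1.3,"dy": -0.3,"dz": -1.5,"twist": 0,"fingers": 1},{"dx": -1.3,"dy": -0.3,"dz": 0,"twist": 0,"fingers": 1}]'

```text
clock: 5.97
eef_pos: [0.5717, 0.2563, 0.0116]
tool_rot: [-0.092, 0.996, 0.0, 0.0]
ft_force: [-4.8, -0.6, 13.3]
grip_width: 0.0606
grasp_force: 67.2
```

Call:
carry_out --plan '[{"dx": 0,"dy": 0,"dz": 0,"twist": 0,"fingers": 1},{"dx": 0,"dy": 0,"dz": 0,"twist": 0,"fingers": 1},{"dx": 0,"dy": 0,"dz": 0,"twist": 0,"fingers": -1},{"dx": 0,"dy": 0,"dz": 0,"twist": 0,"fingers": -1},{"dx": 0,"dy": 0,"dz": 0,"twist": 0,"fingers": -1}]'

```text
clock: 6.38
eef_pos: [0.5712, 0.2562, 0.0109]
tool_rot: [-0.092, 0.996, -0.0, -0.0]
ft_force: [-0.4, 0.8, 0.3]
grip_width: 0.0855
grasp_force: 0.0
```

```bash
python3 - <<'E'
from go import *
chain([at(SL,51,80),at(TL,49,80)])
E
```

```text
t 6.38 pose [571.2 256.2  10.9 100.6] q1,q6 [0.42 0.24] F [-0.4  0.8  0.3] w 85.5
dx -0.1 dy -0.3 dz -69.1 twist 0.3
  at [571.4 255.9  80.  100.3]
dx 82.8 dy -173.0 dz 0.0 twist -10.3
dx 112.4 dy -155.5 dz 0.0 twist -10.3
dx 138.4 dy -132.9 dz 0.0 twist -10.3
  at [ 420.  -299.3   80.   131.2]
```

Call:
carry_out --plan '[{"dx": 0,"dy": 0,"dz": -30,"twist": 0,"fingers": -1},{"dx": 0,"dy": 0,"dz": -70,"twist": 0,"fingers": -1},{"dx": 20,"dy": -40,"dz": -70,"twist": 0,"fingers": -1},{"dx": 40,"dy": -80,"dz": -70,"twist": 0,"fingers": -1},{"dx": 60,"dy": -110,"dz": -70,"twist": 0,"fingers": -1}]'

```text
clock: 6.8
eef_pos: [0.5338, 0.137, 0.0822]
tool_rot: [-0.093, 0.996, 0.0, 0.002]
ft_force: [1.0, -0.5, 0.2]
grip_width: 0.0853
grasp_force: 0.0
```

Call:
carry_out --plan '[{"dx": 135,"dy": -130,"dz": 0,"twist": -15,"fingers": -1},{"dx": 135,"dy": -130,"dz": 0,"twist": -15,"fingers": -1},{"dx": 135,"dy": -130,"dz": 0,"twist": -15,"fingers": -1},{"dx": 135,"dy": -130,"dz": 0,"twist": -15,"fingers": -1},{"dx": 135,"dy": -130,"dz": 0,"twist": -15,"fingers": -1}]'

```text
clock: 7.22
eef_pos: [0.4202, -0.0177, 0.0809]
tool_rot: [-0.22, 0.975, -0.0, -0.002]
ft_force: [-0.2, 0.2, 0.1]
grip_width: 0.0851
grasp_force: 0.0
```

```bash
python3 - <<'E'
from go import *
from fit import *
import pickle
tgt=[SL[0]+.002*np.cos(SL[2]),SL[1]+.002*np.sin(SL[2]),SL[2]]
for n in ("top","scene"):
    c=shot(n,3);pickle.dump(c,open(n+"1.pkl","wb"));p,f=fit(c,"heel_large",tgt,z0=.006);print(n,p.round(4),np.round(tgt,4),round(f,1))
print(reckon([571.2,256.2,10.9,100.6],[(60,-110,-70,0),(135,-130,0,-15)]).round(1))
chain([at(TL,49,80)])
im=c["image"].astype(np.uint8)[:,:,::-1]
cv2.imwrite("pics/s4.png",cv2.resize(im[260:410,320:440],None,fx=5,fy=4))
E
```

```text
top [0.5231 0.2449 0.1913] [0.5232 0.2472 0.18  ] 38.4
scene [0.523  0.2463 0.201 ] [0.5232 0.2472 0.18  ] 164.1
[423.7 -15.6  80.9 115.6]
t 7.52 pose [425.3 -14.6  81.6 115.7] q1,q6 [-0.03 -0.48] F [-1.   0.4  0.3] w 85.3
dx 64.0 dy -127.2 dz 0.8 twist -7.8
dx 80.7 dy -117.3 dz 0.8 twist -7.8
  at [ 420.  -299.3   80.   131.3]
```

View pics/s4.png

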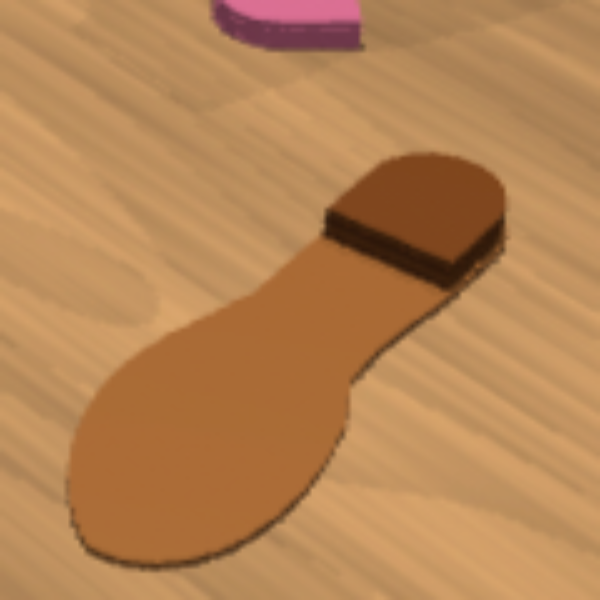

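```bash
cat >> fit.py <<'E'
def fitstack(cams,items,z0s,p0s,free,clipx,pad=6):
    """items bottom to top; optimise poses of the 'free' indices jointly over cams"""
    data=[]
    base=p0s[0]
    for cam in cams:
        r,L,H=S[items[0]];c=proj(cam,world(base,D(r,clipx*1000),0))
        x0,y0=np.floor(c.min(0)).astype(int)-pad;x1,y1=np.ceil(c.max(0)).astype(int)+pad;w,h=x1-x0,y1-y0
        yy,xx=np.mgrid[0:h,0:w]
        g=np.array([ray(cam,(a+x0,b+y0),0.) for a,b in zip(xx.ravel(),yy.ravel())])
        keep=((g[:,:2]-base[:2])@[np.cos(base[2]),np.sin(base[2])])<clipx
        data.append((cam,x0,y0,w,h,keep,np.asarray(cam["image"],float)[y0:y1,x0:x1].reshape(-1,3)[keep],np.c_[np.ones(w*h),xx.ravel()/w-.5,yy.ravel()/h-.5]))
    def poses(v):
        P=[np.array(p,float) for p in p0s]
        for k,i in enumerate(free):P[i]=P[i]+v[3*k:3*k+3]*[1e-3,1e-3,.02]
        return P
    def cost(v):
        P=poses(v);tot=0
        for cam,x0,y0,w,h,keep,J,B in data:
            rest=np.ones(w*h);cols=[]
            for n,z,p in list(zip(items,z0s,P))[::-1]:
                r,L,H=S[n];o=D(r,L);t=proj(cam,world(p,o,z+H/1000));b=proj(cam,world(p,o,z))
                hull=cv2.convexHull(np.vstack([t,b]).astype(np.float32))[:,0]
                ct=cover(t,x0,y0,w,h).ravel();ch=np.maximum(cover(hull,x0,y0,w,h).ravel(),ct)
                # sides: front face / others separately
                f=cv2.convexHull(np.vstack([t[[0,-1]],b[[0,-1]]]).astype(np.float32))[:,0]
                cf=np.minimum(cover(f,x0,y0,w,h).ravel(),ch-ct)
                for m in (ct*rest,cf*rest,(ch-ct-cf).clip(0)*rest):
                    if m.sum()>3:cols.append(m)
                rest=rest*(1-ch)
            A=np.c_[B*rest[:,None],np.array(cols).T][keep]
            X=np.linalg.lstsq(A,J,rcond=None)[0];tot+=np.minimum((J-A@X)**2,900).mean()
        return tot
    v=np.zeros(3*len(free))
    for s in (3,1.5):
        b=minimize(cost,v,method="Nelder-Mead",options=dict(initial_simplex=np.vstack([v]+[v+s*e for e in np.eye(len(v))]),xatol=.02,fatol=1e-3,maxiter=900));v=b.x
    return poses(v),b.fun
def rel(a,b): # pose of b in a's frame, mm & deg
    d=np.array(b[:2])-a[:2];c,s=np.cos(a[2]),np.sin(a[2]);return np.array([(d@[c,s])*1e3,(d@[-s,c])*1e3,np.degrees(b[2]-a[2])]).round(2)
E
python3 - <<'E'
from fit import *
from go import SL
import pickle
cs=[pickle.load(open(n+"1.pkl","rb")) for n in("top","scene")]
for cc in (cs[:1],cs[1:],cs):
    P,f=fitstack(cc,["sole_large","heel_large"],[0,.006],[SL,[.5231,.2468,.185]],[0,1],.08)
    print(P[0].round(4),P[1].round(4),rel(*P),round(f,1))
E
```

```text
[0.5217 0.2468 0.1867] [0.5235 0.2457 0.1913] [ 1.55 -1.34  0.26] 14.6
[0.5223 0.2483 0.168 ] [0.5226 0.2461 0.1948] [-0.07 -2.18  1.53] 30.4
[0.5216 0.2466 0.1921] [0.5227 0.2456 0.2024] [ 0.97 -1.17  0.59] 48.4
```

Call:
carry_out --plan '[{"dx": 64,"dy": -127,"dz": 0,"twist": -8,"fingers": -1},{"dx": 64,"dy": -127,"dz": 0,"twist": -8,"fingers": -1},{"dx": 64,"dy": -127,"dz": 0,"twist": -8,"fingers": -1},{"dx": 64,"dy": -127,"dz": 0,"twist": -8,"fingers": -1},{"dx": 64,"dy": -127,"dz": 0,"twist": -8,"fingers": -1}]'

```text
clock: 7.93
eef_pos: [0.4232, -0.1608, 0.0815]
tool_rot: [-0.287, 0.958, -0.001, 0.001]
ft_force: [1.0, -0.3, 0.4]
grip_width: 0.0849
grasp_force: 0.0
```

Call:
carry_out --plan '[{"dx": 81,"dy": -117,"dz": 0,"twist": -8,"fingers": -1},{"dx": 81,"dy": -117,"dz": 0,"twist": -8,"fingers": -1},{"dx": 81,"dy": -117,"dz": 0,"twist": -8,"fingers": -1},{"dx": 81,"dy": -117,"dz": 20,"twist": -8,"fingers": -1},{"dx": 81,"dy": -117,"dz": 50,"twist": -8,"fingers": -1}]'

```text
clock: 8.35
eef_pos: [0.4236, -0.3056, 0.0337]
tool_rot: [-0.354, 0.935, -0.005, 0.003]
ft_force: [1.8, 0.1, -0.7]
grip_width: 0.0852
grasp_force: 0.0
```

Call:
carry_out --plan '[{"dx": 0,"dy": 0,"dz": 0,"twist": 0,"fingers": -1},{"dx": 0,"dy": 0,"dz": 0,"twist": 0,"fingers": -1},{"dx": 0,"dy": 0,"dz": 0,"twist": 0,"fingers": -1},{"dx": 0,"dy": 0,"dz": 0,"twist": 0,"fingers": -1},{"dx": 0,"dy": 0,"dz": 0,"twist": 0,"fingers": -1}]'

```text
clock: 8.77
eef_pos: [0.4201, -0.2993, 0.0329]
tool_rot: [-0.356, 0.934, -0.001, 0.001]
ft_force: [0.2, 0.3, -0.2]
grip_width: 0.0858
grasp_force: 0.0
```

```bash
python3 - <<'E'
from go import *
chain([at(TL,49,-4.5)])
E
```

```text
t 8.77 pose [ 420.1 -299.3   32.9  131.7] q1,q6 [-0.62 -1.35] F [ 0.2  0.3 -0.2] w 85.8
dx 0.0 dy 0.1 dz 37.4 twist 0.4
  at [ 420.  -299.2   -4.5  131.3]
```

Call:
carry_out --plan '[{"dx": 0,"dy": 0,"dz": 15,"twist": 0,"fingers": -1},{"dx": 0,"dy": 0,"dz": 27,"twist": 0,"fingers": -1},{"dx": 0,"dy": 0,"dz": 33,"twist": 0,"fingers": -1},{"dx": 0,"dy": 0,"dz": 37,"twist": 0,"fingers": -1},{"dx": 0,"dy": 0,"dz": 37,"twist": 0,"fingers": -1}]'

```text
clock: 9.18
eef_pos: [0.4186, -0.2992, -0.0057]
tool_rot: [-0.355, 0.935, 0.0, -0.0]
ft_force: [-0.0, -0.7, 1.3]
grip_width: 0.0856
grasp_force: 0.0
```

Call:
carry_out --plan '[{"dx": 0,"dy": 0,"dz": 0,"twist": 0,"fingers": -1},{"dx": 0,"dy": 0,"dz": 0,"twist": 0,"fingers": 1},{"dx": 0,"dy": 0,"dz": 0,"twist": 0,"fingers": 1},{"dx": 0,"dy": 0,"dz": 0,"twist": 0,"fingers": 1},{"dx": 0,"dy": 0,"dz": 0,"twist": 0,"fingers": 1}]'

```text
clock: 9.6
eef_pos: [0.4194, -0.3001, -0.0045]
tool_rot: [-0.355, 0.935, -0.001, 0.001]
ft_force: [-0.4, 0.4, 4.9]
grip_width: 0.0597
grasp_force: 65.0
```

Call:
carry_out --plan '[{"dx": 0,"dy": 0,"dz": 0,"twist": 0,"fingers": 1},{"dx": 0,"dy": 0,"dz": 0,"twist": 0,"fingers": 1},{"dx": 0,"dy": 0,"dz": 0,"twist": 0,"fingers": 1},{"dx": 0,"dy": 0,"dz": 0,"twist": 0,"fingers": 1},{"dx": 0,"dy": 0,"dz": 0,"twist": 0,"fingers": 1}]'

```text
clock: 10.02
eef_pos: [0.4194, -0.3002, -0.0045]
tool_rot: [-0.355, 0.935, -0.001, 0.001]
ft_force: [-0.4, -0.1, 5.1]
grip_width: 0.0596
grasp_force: 65.0
```

Call:
carry_out --plan '[{"dx": 0,"dy": 0,"dz": -10,"twist": 0,"fingers": 1},{"dx": 0,"dy": 0,"dz": -30,"twist": 0,"fingers": 1},{"dx": 0,"dy": 0,"dz": -60,"twist": 0,"fingers": 1},{"dx": 0,"dy": 0,"dz": -85,"twist": 0,"fingers": 1},{"dx": 0,"dy": 0,"dz": -85,"twist": 0,"fingers": 1}]'

```text
clock: 10.43
eef_pos: [0.4218, -0.3019, 0.0851]
tool_rot: [-0.355, 0.935, -0.004, 0.003]
ft_force: [0.8, -1.4, -0.6]
grip_width: 0.0601
grasp_force: 64.8
```

```bash
python3 - <<'E'
from go import *
from fit import *
c=shot("scene",1);im=c["image"].astype(np.uint8)[:,:,::-1]
cv2.imwrite("pics/s5.png",cv2.resize(im[60:240,230:370],None,fx=4,fy=3))
chain([[571.2,256.2,85,100.6]])
E
```

```text
t 10.48 pose [ 420.8 -301.2   82.9  131.6] q1,q6 [-0.62 -1.35] F [ 0.2 -0.  -1. ] w 59.7
dx -160.9 dy 105.6 dz -0.7 twist 10.3
dx -139.4 dy 132.7 dz -0.7 twist 10.3
dx -113.4 dy 155.5 dz -0.7 twist 10.3
  at [571.2 256.2  85.  100.7]
```

View pics/s5.png

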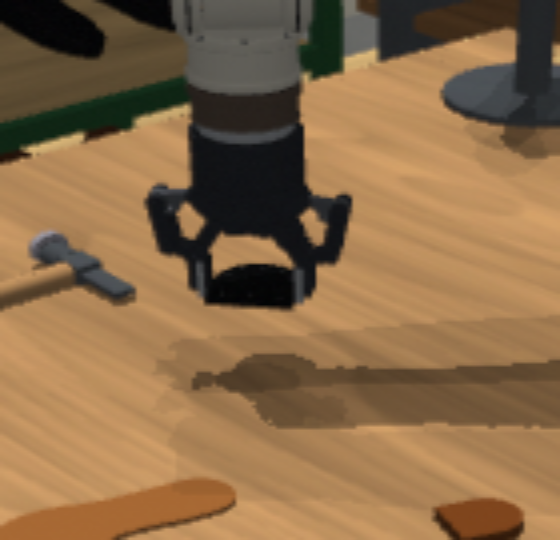

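Call:
carry_out --plan '[{"dx": -161,"dy": 104,"dz": 0,"twist": 10,"fingers": 1},{"dx": -161,"dy": 104,"dz": 0,"twist": 10,"fingers": 1},{"dx": -161,"dy": 104,"dz": 0,"twist": 10,"fingers": 1},{"dx": -161,"dy": 104,"dz": 0,"twist": 10,"fingers": 1},{"dx": -161,"dy": 104,"dz": 0,"twist": 10,"fingers": 1}]'

```text
clock: 10.9
eef_pos: [0.4693, -0.1118, 0.0786]
tool_rot: [-0.273, 0.962, 0.001, -0.001]
ft_force: [-0.3, -0.2, -0.7]
grip_width: 0.06
grasp_force: 64.8
```

Call:
carry_out --plan '[{"dx": -140,"dy": 132,"dz": 0,"twist": 10,"fingers": 1},{"dx": -140,"dy": 132,"dz": 0,"twist": 10,"fingers": 1},{"dx": -140,"dy": 132,"dz": 0,"twist": 10,"fingers": 1},{"dx": -140,"dy": 132,"dz": 0,"twist": 10,"fingers": 1},{"dx": -140,"dy": 132,"dz": 0,"twist": 10,"fingers": 1}]'

```text
clock: 11.32
eef_pos: [0.5196, 0.0739, 0.0785]
tool_rot: [-0.188, 0.982, 0.0, -0.001]
ft_force: [0.9, -0.9, 0.2]
grip_width: 0.0599
grasp_force: 64.8
```

Call:
carry_out --plan '[{"dx": -113,"dy": 155,"dz": 0,"twist": 11,"fingers": 1},{"dx": -113,"dy": 155,"dz": 0,"twist": 11,"fingers": 1},{"dx": -113,"dy": 155,"dz": 0,"twist": 11,"fingers": 1},{"dx": -113,"dy": 155,"dz": 0,"twist": 11,"fingers": 1},{"dx": -113,"dy": 155,"dz": 20,"twist": 11,"fingers": 1}]'

```text
clock: 11.73
eef_pos: [0.5707, 0.2617, 0.0623]
tool_rot: [-0.094, 0.996, 0.002, 0.004]
ft_force: [1.5, 0.4, -0.0]
grip_width: 0.0596
grasp_force: 64.9
```

Call:
carry_out --plan '[{"dx": 0,"dy": 0,"dz": 20,"twist": 0,"fingers": 1},{"dx": 0,"dy": 0,"dz": 20,"twist": 0,"fingers": 1},{"dx": 0,"dy": 0,"dz": 20,"twist": 0,"fingers": 1},{"dx": 0,"dy": 0,"dz": 20,"twist": 0,"fingers": 1},{"dx": 0,"dy": 0,"dz": 20,"twist": 0,"fingers": 1}]'

```text
clock: 12.15
eef_pos: [0.5685, 0.2557, 0.0404]
tool_rot: [-0.092, 0.996, 0.0, 0.001]
ft_force: [1.1, 0.8, 0.3]
grip_width: 0.0602
grasp_force: 64.9
```

```bash
python3 - <<'E'
from go import *
chain([[570.2,256,23.5,100.6]])
E
```

```text
t 12.15 pose [568.5 255.7  40.4 100.5] q1,q6 [0.42 0.24] F [1.1 0.8 0.3] w 60.2
dx -1.7 dy -0.0 dz 16.9 twist -0.1
  at [570.2 256.   23.5 100.6]
```

Call:
carry_out --plan '[{"dx": -1.7,"dy": 0,"dz": 8,"twist": 0,"fingers": 1},{"dx": -1.7,"dy": 0,"dz": 14,"twist": 0,"fingers": 1},{"dx": -1.7,"dy": 0,"dz": 14,"twist": 0,"fingers": 1},{"dx": -1.7,"dy": 0,"dz": 14,"twist": 0,"fingers": 1},{"dx": -1.7,"dy": 0,"dz": 14,"twist": 0,"fingers": 1}]'

```text
clock: 12.57
eef_pos: [0.5696, 0.2567, 0.0253]
tool_rot: [-0.092, 0.996, -0.0, -0.0]
ft_force: [-0.7, 0.8, -1.1]
grip_width: 0.0598
grasp_force: 64.9
```

Call:
carry_out --plan '[{"dx": 0,"dy": 0,"dz": 0,"twist": 0,"fingers": 1},{"dx": 0,"dy": 0,"dz": 0,"twist": 0,"fingers": 1},{"dx": 0,"dy": 0,"dz": 0,"twist": 0,"fingers": 1},{"dx": 0,"dy": 0,"dz": 0,"twist": 0,"fingers": 1},{"dx": 0,"dy": 0,"dz": 0,"twist": 0,"fingers": 1}]'

```text
clock: 12.98
eef_pos: [0.5696, 0.257, 0.0254]
tool_rot: [-0.092, 0.996, 0.0, 0.0]
ft_force: [-0.4, -0.2, -0.6]
grip_width: 0.0596
grasp_force: 64.9
```

Call:
carry_out --plan '[{"dx": -0.4,"dy": -1.1,"dz": 0,"twist": 0,"fingers": 1},{"dx": -0.4,"dy": -1.1,"dz": 0,"twist": 0,"fingers": 1},{"dx": -0.4,"dy": -1.1,"dz": 1,"twist": 0,"fingers": 1},{"dx": -0.4,"dy": -1.1,"dz": 2,"twist": 0,"fingers": 1},{"dx": -0.4,"dy": -1.1,"dz": 2,"twist": 0,"fingers": 1}]'

```text
clock: 13.4
eef_pos: [0.5703, 0.2559, 0.0236]
tool_rot: [-0.092, 0.996, 0.0, 0.0]
ft_force: [-0.5, 0.2, 1.4]
grip_width: 0.0598
grasp_force: 65.1
```

Right at contact. Release, then rise and go to the small heel.

Call:
carry_out --plan '[{"dx": 0,"dy": 0,"dz": 0,"twist": 0,"fingers": 1},{"dx": 0,"dy": 0,"dz": 0,"twist": 0,"fingers": -1},{"dx": 0,"dy": 0,"dz": 0,"twist": 0,"fingers": -1},{"dx": 0,"dy": 0,"dz": 0,"twist": 0,"fingers": -1},{"dx": 0,"dy": 0,"dz": 0,"twist": 0,"fingers": -1}]'

```text
clock: 13.82
eef_pos: [0.5701, 0.2559, 0.0231]
tool_rot: [-0.092, 0.996, -0.0, -0.0]
ft_force: [0.2, 0.0, 0.1]
grip_width: 0.0854
grasp_force: 0.0
```

Call:
carry_out --plan '[{"dx": 0,"dy": 0,"dz": -20,"twist": 0,"fingers": -1},{"dx": 0,"dy": 0,"dz": -60,"twist": 0,"fingers": -1},{"dx": 20,"dy": -40,"dz": -60,"twist": 0,"fingers": -1},{"dx": 40,"dy": -75,"dz": -60,"twist": 0,"fingers": -1},{"dx": 60,"dy": -110,"dz": -60,"twist": 0,"fingers": -1}]'

```text
clock: 14.23
eef_pos: [0.5319, 0.1366, 0.0842]
tool_rot: [-0.093, 0.996, 0.0, 0.001]
ft_force: [-0.5, -1.6, -0.1]
grip_width: 0.0856
grasp_force: 0.0
```

```bash
python3 - <<'E'
from go import *
chain([at(HS,36,80),at(HS,36,30)],reckon([570.3,255.9,23.6,100.6],[(60,-110,-60,0)]))
E
```

```text
t 14.23 pose [531.6 136.7  83.6 100.6] q1,q6 [0.25 0.06] F [-0.5 -1.6 -0.1] w 85.6
dx 96.2 dy -152.9 dz 3.6 twist 29.0
  at [465.1 -31.2  80.   71.6]
dx -0.0 dy 0.1 dz 50.0 twist 0.0
  at [465.2 -31.2  30.   71.6]
```

Call:
carry_out --plan '[{"dx": 96,"dy": -153,"dz": 4,"twist": 29,"fingers": -1},{"dx": 96,"dy": -153,"dz": 4,"twist": 29,"fingers": -1},{"dx": 96,"dy": -153,"dz": 4,"twist": 29,"fingers": -1},{"dx": 96,"dy": -153,"dz": 4,"twist": 29,"fingers": -1},{"dx": 96,"dy": -153,"dz": 4,"twist": 29,"fingers": -1}]'

```text
clock: 14.65
eef_pos: [0.4624, -0.0349, 0.0791]
tool_rot: [0.164, 0.986, -0.001, -0.001]
ft_force: [-1.0, 0.9, -0.0]
grip_width: 0.0847
grasp_force: 0.0
```

Call:
carry_out --plan '[{"dx": 0,"dy": 0,"dz": 30,"twist": 0,"fingers": -1},{"dx": 0,"dy": 0,"dz": 50,"twist": 0,"fingers": -1},{"dx": 0,"dy": 0,"dz": 50,"twist": 0,"fingers": -1},{"dx": 0,"dy": 0,"dz": 50,"twist": 0,"fingers": -1},{"dx": 0,"dy": 0,"dz": 50,"twist": 0,"fingers": -1}]'

```text
clock: 15.07
eef_pos: [0.4661, -0.0308, 0.0301]
tool_rot: [0.16, 0.987, 0.0, 0.0]
ft_force: [0.1, 0.3, 0.1]
grip_width: 0.0851
grasp_force: 0.0
```

```bash
python3 - <<'E'
from go import *
from fit import *
import pickle
cs=[shot(n,2) for n in("top","scene")]
pickle.dump(cs,open("c2.pkl","wb"))
for cc in (cs[:1],cs[1:]):
    P,f=fitstack(cc,["sole_large","heel_large","top_large"],[0,.006,.028],[SL,[.5231,.2464,.189],[.5231,.2464,.189]],[0,1,2],.08)
    print(P[0].round(4),rel(P[0],P[1]),rel(P[1],P[2]),rel(P[0],P[2]),round(f,1))
chain([at(HS,36,0)])
im=cs[1]["image"].astype(np.uint8)[:,:,::-1]
cv2.imwrite("pics/s6.png",cv2.resize(im[260:410,320:440],None,fx=5,fy=4))
E
```

```text
[0.5227 0.2476 0.1835] [-0.83 -0.54  2.14] [ 0.06 -3.31 -2.52] [-0.64 -3.85 -0.38] 24.8
[0.5215 0.247  0.1834] [ 1.17 -1.19  1.1 ] [ 0.47  0.1  -0.55] [ 1.64 -1.09  0.55] 40.9
t 15.27 pose [466.5 -30.7  30.4  71.7] q1,q6 [-0.07  0.25] F [0.9 0.9 0.4] w 85.7
dx 1.2 dy -0.9 dz 30.4 twist 0.1
  at [465.1 -31.2   0.   71.6]
```

View pics/s6.png

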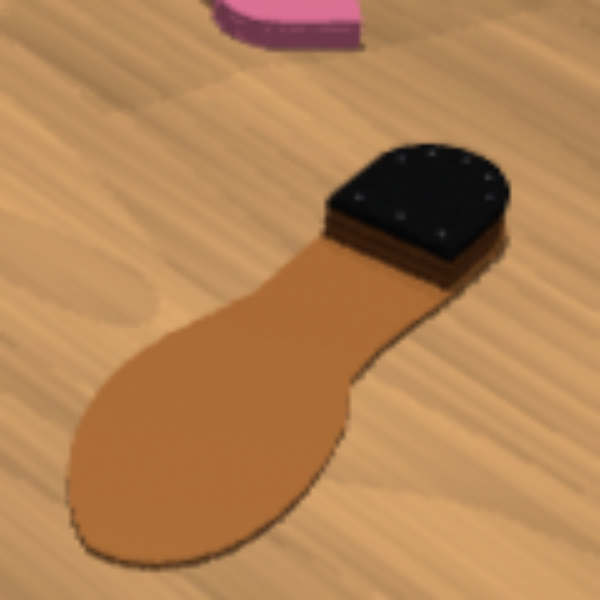

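Call:
carry_out --plan '[{"dx": 1,"dy": -1,"dz": 15,"twist": 0,"fingers": -1},{"dx": 1,"dy": -1,"dz": 25,"twist": 0,"fingers": -1},{"dx": 1,"dy": -1,"dz": 30,"twist": 0,"fingers": -1},{"dx": 1,"dy": -1,"dz": 31,"twist": 0,"fingers": -1},{"dx": 1,"dy": -1,"dz": 31,"twist": 0,"fingers": -1}]'

```text
clock: 15.68
eef_pos: [0.4643, -0.0315, -0.0015]
tool_rot: [0.16, 0.987, -0.0, -0.0]
ft_force: [0.3, -0.3, -0.7]
grip_width: 0.0851
grasp_force: 0.0
```

Call:
carry_out --plan '[{"dx": 0,"dy": 0,"dz": 0,"twist": 0,"fingers": -1},{"dx": 0,"dy": 0,"dz": 0,"twist": 0,"fingers": -1},{"dx": 0,"dy": 0,"dz": 0,"twist": 0,"fingers": -1},{"dx": 0,"dy": 0,"dz": 0,"twist": 0,"fingers": -1},{"dx": 0,"dy": 0,"dz": 0,"twist": 0,"fingers": -1}]'

```text
clock: 16.1
eef_pos: [0.4644, -0.0317, -0.0014]
tool_rot: [0.16, 0.987, 0.0, 0.0]
ft_force: [-0.5, -0.7, -0.0]
grip_width: 0.0856
grasp_force: 0.0
```

Call:
carry_out --plan '[{"dx": 0,"dy": 0,"dz": 0,"twist": 0,"fingers": 1},{"dx": 0,"dy": 0,"dz": 0,"twist": 0,"fingers": 1},{"dx": 0,"dy": 0,"dz": 0,"twist": 0,"fingers": 1},{"dx": 0,"dy": 0,"dz": 0,"twist": 0,"fingers": 1},{"dx": 0,"dy": 0,"dz": 0,"twist": 0,"fingers": 1}]'

```text
clock: 16.52
eef_pos: [0.4646, -0.0317, -0.0013]
tool_rot: [0.16, 0.987, 0.0, 0.0]
ft_force: [0.4, -0.1, 3.5]
grip_width: 0.0443
grasp_force: 61.7
```

Call:
carry_out --plan '[{"dx": 0,"dy": 0,"dz": 0,"twist": 0,"fingers": 1},{"dx": 0,"dy": 0,"dz": 0,"twist": 0,"fingers": 1},{"dx": 0,"dy": 0,"dz": 0,"twist": 0,"fingers": 1},{"dx": 0,"dy": 0,"dz": 0,"twist": 0,"fingers": 1},{"dx": 0,"dy": 0,"dz": 0,"twist": 0,"fingers": 1}]'

```text
clock: 16.93
eef_pos: [0.4646, -0.0316, -0.0013]
tool_rot: [0.16, 0.987, 0.0, 0.0]
ft_force: [-0.7, 0.4, 5.5]
grip_width: 0.0448
grasp_force: 62.0
```

Call:
carry_out --plan '[{"dx": 0,"dy": 0,"dz": -10,"twist": 0,"fingers": 1},{"dx": 0,"dy": 0,"dz": -35,"twist": 0,"fingers": 1},{"dx": 0,"dy": 0,"dz": -60,"twist": 0,"fingers": 1},{"dx": 0,"dy": 0,"dz": -60,"twist": 0,"fingers": 1},{"dx": 0,"dy": 0,"dz": -60,"twist": 0,"fingers": 1}]'

```text
clock: 17.35
eef_pos: [0.4651, -0.0317, 0.0591]
tool_rot: [0.16, 0.987, 0.0, 0.001]
ft_force: [0.3, -0.3, -0.7]
grip_width: 0.0447
grasp_force: 61.3
```

```bash
python3 - <<'E'
from go import *
from fit import *
import pickle
c0=pickle.load(open("cams0.pkl","rb"));c2=pickle.load(open("c2.pkl","rb"))
for c in (1.8,2.1):print([fit(k,"sole_small",SSm,clip=c)[0].round(4).tolist() for k in c2])
for x in (.045,.052,.06):
    for cc in ([c0["top"],c2[0]],[c0["scene"],c2[1]],[c0["top"],c0["scene"]]):
        P,f=fitstack(cc,["sole_small"],[0],[SSm],[0],x);print(x,P[0].round(4),round(f,1))
chain([at(SSm,37.6,60),at(SSm,37.6,20)],[464.6,-31.6,58.7,71.6])
E
```

```text
[[0.5464, -0.1746, -0.1417], [0.5462, -0.1745, -0.1901]]
[[0.5472, -0.1722, -0.2299], [0.5462, -0.1742, -0.2015]]
0.045 [ 0.5459 -0.1737 -0.1707] 17.9
0.045 [ 0.5461 -0.1746 -0.1831] 43.0
0.045 [ 0.5462 -0.1748 -0.1753] 30.1
0.052 [ 0.5459 -0.1744 -0.1493] 18.7
0.052 [ 0.5465 -0.174  -0.2013] 48.5
0.052 [ 0.5462 -0.1746 -0.1835] 32.8
0.06 [ 0.5454 -0.1736 -0.1754] 17.8
0.06 [ 0.546  -0.1743 -0.1943] 52.8
0.06 [ 0.5464 -0.174  -0.2058] 34.4
t 17.35 pose [464.6 -31.6  58.7  71.6] q1,q6 [-0.07  0.25] F [ 0.3 -0.3 -0.7] w 44.7
dx -159.7 dy -104.7 dz -1.3 twist -7.6
  at [ 583.1 -181.4   60.    79.2]
dx -0.0 dy 0.0 dz 40.0 twist -0.0
  at [ 583.1 -181.4   20.    79.2]
```

Call:
carry_out --plan '[{"dx": -160,"dy": -105,"dz": 0,"twist": -8,"fingers": 1},{"dx": -160,"dy": -105,"dz": 0,"twist": -8,"fingers": 1},{"dx": -160,"dy": -105,"dz": 0,"twist": -8,"fingers": 1},{"dx": -160,"dy": -105,"dz": 0,"twist": -8,"fingers": 1},{"dx": -160,"dy": -105,"dz": 0,"twist": -8,"fingers": 1}]'

```text
clock: 17.77
eef_pos: [0.584, -0.1847, 0.0562]
tool_rot: [0.091, 0.996, -0.0, -0.0]
ft_force: [1.8, -0.0, -1.0]
grip_width: 0.0446
grasp_force: 61.3
```

Call:
carry_out --plan '[{"dx": 0,"dy": 0,"dz": 20,"twist": 0,"fingers": 1},{"dx": 0,"dy": 0,"dz": 40,"twist": 0,"fingers": 1},{"dx": 0,"dy": 0,"dz": 47,"twist": 0,"fingers": 1},{"dx": 0,"dy": 0,"dz": 50,"twist": 0,"fingers": 1},{"dx": 0,"dy": 0,"dz": 50,"twist": 0,"fingers": 1}]'

```text
clock: 18.18
eef_pos: [0.5812, -0.181, 0.0064]
tool_rot: [0.09, 0.996, 0.0, -0.002]
ft_force: [-0.9, -0.7, -0.1]
grip_width: 0.0445
grasp_force: 61.3
```

Call:
carry_out --plan '[{"dx": 0,"dy": 0,"dz": 0,"twist": 0,"fingers": 1},{"dx": 0,"dy": 0,"dz": 0,"twist": 0,"fingers": 1},{"dx": 0,"dy": 0,"dz": 0,"twist": 0,"fingers": 1},{"dx": 0,"dy": 0,"dz": 0,"twist": 0,"fingers": 1},{"dx": 0,"dy": 0,"dz": 0,"twist": 0,"fingers": 1}]'

```text
clock: 18.6
eef_pos: [0.5833, -0.1818, 0.0092]
tool_rot: [0.09, 0.996, -0.0, 0.001]
ft_force: [-0.8, -0.4, -0.2]
grip_width: 0.0442
grasp_force: 61.3
```

```bash
sed -i 's/SSm=\[.*\]/SSm=[.5462,-.1744,-.185]/' go.py; python3 - <<'E'
from go import *
chain([at(SSm,37.6,3.7)])
E
```

```text
t 18.6 pose [ 583.3 -181.8    9.2   79.6] q1,q6 [-0.3  -0.12] F [-0.8 -0.4 -0.2] w 44.2
dx 0.3 dy 0.4 dz 5.5 twist 0.2
  at [ 583.1 -181.3    3.7   79.4]
```

Call:
carry_out --plan '[{"dx": 0.3,"dy": 0.4,"dz": 2,"twist": 0,"fingers": 1},{"dx": 0.3,"dy": 0.4,"dz": 3.5,"twist": 0,"fingers": 1},{"dx": 0.3,"dy": 0.4,"dz": 4,"twist": 0,"fingers": 1},{"dx": 0.3,"dy": 0.4,"dz": 4,"twist": 0,"fingers": 1},{"dx": 0.3,"dy": 0.4,"dz": 4,"twist": 0,"fingers": 1}]'

```text
clock: 19.02
eef_pos: [0.5825, -0.1813, 0.0041]
tool_rot: [0.091, 0.996, 0.0, -0.0]
ft_force: [-0.1, -0.1, -0.5]
grip_width: 0.0446
grasp_force: 61.3
```

Call:
carry_out --plan '[{"dx": 0,"dy": 0,"dz": 0,"twist": 0,"fingers": 1},{"dx": 0,"dy": 0,"dz": 0,"twist": 0,"fingers": 1},{"dx": 0,"dy": 0,"dz": 0,"twist": 0,"fingers": 1},{"dx": 0,"dy": 0,"dz": 0,"twist": 0,"fingers": 1},{"dx": 0,"dy": 0,"dz": 0,"twist": 0,"fingers": 1}]'

```text
clock: 19.43
eef_pos: [0.5826, -0.1813, 0.0043]
tool_rot: [0.091, 0.996, -0.0, 0.0]
ft_force: [-0.0, -0.0, -0.3]
grip_width: 0.0444
grasp_force: 61.3
```

Call:
carry_out --plan '[{"dx": -0.5,"dy": 0,"dz": 0,"twist": 0,"fingers": 1},{"dx": -0.5,"dy": 0,"dz": 0,"twist": 0,"fingers": 1},{"dx": -0.5,"dy": 0,"dz": 0.8,"twist": 0,"fingers": 1},{"dx": -0.5,"dy": 0,"dz": 0.8,"twist": 0,"fingers": 1},{"dx": -0.5,"dy": 0,"dz": 0.8,"twist": 0,"fingers": 1}]'

```text
clock: 19.85
eef_pos: [0.5833, -0.1814, 0.0037]
tool_rot: [0.091, 0.996, -0.0, 0.0]
ft_force: [-0.2, -0.9, 1.9]
grip_width: 0.0446
grasp_force: 61.4
```

Call:
carry_out --plan '[{"dx": 0,"dy": 0,"dz": 0,"twist": 0,"fingers": 1},{"dx": 0,"dy": 0,"dz": 0,"twist": 0,"fingers": -1},{"dx": 0,"dy": 0,"dz": 0,"twist": 0,"fingers": -1},{"dx": 0,"dy": 0,"dz": 0,"twist": 0,"fingers": -1},{"dx": 0,"dy": 0,"dz": 0,"twist": 0,"fingers": -1}]'

```text
clock: 20.27
eef_pos: [0.583, -0.1814, 0.0034]
tool_rot: [0.091, 0.996, 0.0, -0.0]
ft_force: [-0.3, -0.1, -0.4]
grip_width: 0.0853
grasp_force: 0.0
```

Call:
carry_out --plan '[{"dx": 0,"dy": 0,"dz": -20,"twist": 0,"fingers": -1},{"dx": 0,"dy": 0,"dz": -60,"twist": 0,"fingers": -1},{"dx": 0,"dy": 0,"dz": -80,"twist": 0,"fingers": -1},{"dx": 20,"dy": 40,"dz": -80,"twist": 0,"fingers": -1},{"dx": 40,"dy": 70,"dz": -80,"twist": 0,"fingers": -1}]'

```text
clock: 20.68
eef_pos: [0.559, -0.1062, 0.0858]
tool_rot: [0.092, 0.996, -0.0, 0.003]
ft_force: [-0.8, 1.2, -0.7]
grip_width: 0.0853
grasp_force: 0.0
```

```bash
python3 - <<'E'
from go import *
chain([at(TS,36,80),at(TS,36,30)],reckon([583.1,-181.3,3.5,79.4],[(40,70,-80,0)]))
E
```

```text
t 20.68 pose [ 556.7 -105.1   83.5   79.4] q1,q6 [-0.19 -0.  ] F [-0.8  1.2 -0.7] w 85.3
dx 72.7 dy 142.8 dz 1.2 twist -18.7
dx 23.1 dy 158.6 dz 1.2 twist -18.7
dx -29.0 dy 157.6 dz 1.2 twist -18.7
  at [421.1 356.1  79.9 135.5]
dx -0.0 dy 0.0 dz 49.9 twist 0.1
  at [421.1 356.1  30.  135.4]
```

Call:
carry_out --plan '[{"dx": 73,"dy": 143,"dz": 0,"twist": -19,"fingers": -1},{"dx": 73,"dy": 143,"dz": 0,"twist": -19,"fingers": -1},{"dx": 73,"dy": 143,"dz": 0,"twist": -19,"fingers": -1},{"dx": 73,"dy": 143,"dz": 0,"twist": -19,"fingers": -1},{"dx": 73,"dy": 143,"dz": 0,"twist": -19,"fingers": -1}]'

```text
clock: 21.1
eef_pos: [0.5079, 0.054, 0.0835]
tool_rot: [-0.079, 0.997, 0.001, -0.001]
ft_force: [-0.4, 0.4, -1.1]
grip_width: 0.0853
grasp_force: 0.0
```

Call:
carry_out --plan '[{"dx": 23,"dy": 158,"dz": 0,"twist": -19,"fingers": -1},{"dx": 23,"dy": 158,"dz": 0,"twist": -19,"fingers": -1},{"dx": 23,"dy": 158,"dz": 0,"twist": -19,"fingers": -1},{"dx": 23,"dy": 158,"dz": 0,"twist": -19,"fingers": -1},{"dx": 23,"dy": 158,"dz": 0,"twist": -19,"fingers": -1}]'

```text
clock: 21.52
eef_pos: [0.4626, 0.2064, 0.0837]
tool_rot: [-0.242, 0.97, 0.001, 0.0]
ft_force: [0.6, -0.3, -0.4]
grip_width: 0.0856
grasp_force: 0.0
```

Call:
carry_out --plan '[{"dx": -29,"dy": 158,"dz": 0,"twist": -18,"fingers": -1},{"dx": -29,"dy": 158,"dz": 0,"twist": -18,"fingers": -1},{"dx": -29,"dy": 158,"dz": 0,"twist": -18,"fingers": -1},{"dx": -29,"dy": 158,"dz": 20,"twist": -18,"fingers": -1},{"dx": -29,"dy": 158,"dz": 55,"twist": -18,"fingers": -1}]'

```text
clock: 21.93
eef_pos: [0.419, 0.3636, 0.0324]
tool_rot: [-0.391, 0.921, 0.003, 0.006]
ft_force: [1.5, 0.4, -1.0]
grip_width: 0.0854
grasp_force: 0.0
```

Call:
carry_out --plan '[{"dx": 0,"dy": 0,"dz": 0,"twist": 0,"fingers": -1},{"dx": 0,"dy": 0,"dz": 0,"twist": 0,"fingers": -1},{"dx": 0,"dy": 0,"dz": 0,"twist": 0,"fingers": -1},{"dx": 0,"dy": 0,"dz": 0,"twist": 0,"fingers": -1},{"dx": 0,"dy": 0,"dz": 0,"twist": 0,"fingers": -1}]'

```text
clock: 22.35
eef_pos: [0.4182, 0.3546, 0.0304]
tool_rot: [-0.387, 0.922, 0.0, 0.002]
ft_force: [0.1, -0.0, 0.2]
grip_width: 0.0853
grasp_force: 0.0
```

```bash
python3 - <<'E'
from go import *
from fit import *
import pickle
cs=[shot(n,2) for n in("top","scene")]
pickle.dump(cs,open("c3.pkl","wb"))
h=[.5482,-.1748,-.185]
for cc in (cs[:1],cs[1:],cs):
    P,f=fitstack(cc,["sole_small","heel_small"],[0,.005],[SSm,h],[0,1],.06)
    print(P[0].round(4),rel(*P),round(f,1))
for cc in (cs[:1],cs[1:],cs):
    P,f=fitstack(cc,["sole_small","heel_small"],[0,.005],[SSm,h],[1],.06)
    print(P[0].round(4),rel(*P),round(f,1))
chain([at(TS,36,-3)])
im=cs[1]["image"].astype(np.uint8)[:,:,::-1]
cv2.imwrite("pics/s7.png",cv2.resize(im[200:270,210:300],None,fx=7,fy=7))
E
```

```text
[ 0.5468 -0.1734 -0.1922] [ 1.8  -0.33  1.1 ] 16.6
[ 0.5462 -0.1745 -0.1915] [ 2.44 -0.07  0.51] 38.5
[ 0.5463 -0.1745 -0.1938] [2.48 0.04 1.18] 58.1
[ 0.5462 -0.1744 -0.185 ] [2.06 0.1  2.8 ] 18.3
[ 0.5462 -0.1744 -0.185 ] [ 2.45 -0.25  0.68] 41.7
[ 0.5462 -0.1744 -0.185 ] [ 2.61 -0.05  0.69] 62.5
t 22.55 pose [417.2 354.7  29.5 135.6] q1,q6 [ 0.7  -0.09] F [-0.3 -0.1 -0.3] w 85.2
dx -3.8 dy -1.7 dz 32.5 twist 0.1
  at [421.1 356.2  -3.  135.5]
```

View pics/s7.png

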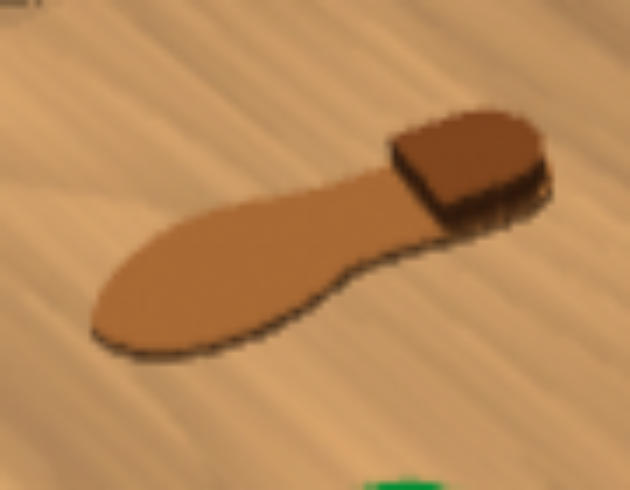

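Call:
carry_out --plan '[{"dx": -3.5,"dy": -1.5,"dz": 10,"twist": 0,"fingers": -1},{"dx": -3.5,"dy": -1.5,"dz": 20,"twist": 0,"fingers": -1},{"dx": -3.5,"dy": -1.5,"dz": 28,"twist": 0,"fingers": -1},{"dx": -3.5,"dy": -1.5,"dz": 31.5,"twist": 0,"fingers": -1},{"dx": -3.5,"dy": -1.5,"dz": 31.5,"twist": 0,"fingers": -1}]'

```text
clock: 22.97
eef_pos: [0.4186, 0.3551, -0.005]
tool_rot: [-0.388, 0.922, -0.001, -0.002]
ft_force: [-0.6, -0.2, -0.6]
grip_width: 0.0856
grasp_force: 0.0
```

Call:
carry_out --plan '[{"dx": 0,"dy": 0,"dz": 0,"twist": 0,"fingers": -1},{"dx": 0,"dy": 0,"dz": 0,"twist": 0,"fingers": -1},{"dx": 0,"dy": 0,"dz": 0,"twist": 0,"fingers": -1},{"dx": 0,"dy": 0,"dz": 0,"twist": 0,"fingers": -1},{"dx": 0,"dy": 0,"dz": 0,"twist": 0,"fingers": -1}]'

```text
clock: 23.38
eef_pos: [0.4202, 0.3564, -0.0026]
tool_rot: [-0.388, 0.922, 0.0, 0.0]
ft_force: [1.6, 0.5, -0.6]
grip_width: 0.085
grasp_force: 0.0
```

Call:
carry_out --plan '[{"dx": 0,"dy": 0,"dz": -0.5,"twist": 0,"fingers": 1},{"dx": 0,"dy": 0,"dz": -0.5,"twist": 0,"fingers": 1},{"dx": 0,"dy": 0,"dz": -0.5,"twist": 0,"fingers": 1},{"dx": 0,"dy": 0,"dz": -0.5,"twist": 0,"fingers": 1},{"dx": 0,"dy": 0,"dz": -0.5,"twist": 0,"fingers": 1}]'

```text
clock: 23.8
eef_pos: [0.4204, 0.3566, -0.0018]
tool_rot: [-0.388, 0.922, 0.0, 0.001]
ft_force: [0.4, -1.0, 5.1]
grip_width: 0.0442
grasp_force: 63.6
```

Call:
carry_out --plan '[{"dx": 0,"dy": 0,"dz": 0,"twist": 0,"fingers": 1},{"dx": 0,"dy": 0,"dz": 0,"twist": 0,"fingers": 1},{"dx": 0,"dy": 0,"dz": 0,"twist": 0,"fingers": 1},{"dx": 0,"dy": 0,"dz": 0,"twist": 0,"fingers": 1},{"dx": 0,"dy": 0,"dz": 0,"twist": 0,"fingers": 1}]'

```text
clock: 24.22
eef_pos: [0.4205, 0.3566, -0.0018]
tool_rot: [-0.388, 0.922, 0.0, 0.001]
ft_force: [-0.3, -0.1, 5.6]
grip_width: 0.0439
grasp_force: 64.1
```

Call:
carry_out --plan '[{"dx": 0,"dy": 0,"dz": -10,"twist": 0,"fingers": 1},{"dx": 0,"dy": 0,"dz": -40,"twist": 0,"fingers": 1},{"dx": 0,"dy": 0,"dz": -80,"twist": 0,"fingers": 1},{"dx": 0,"dy": 0,"dz": -80,"twist": 0,"fingers": 1},{"dx": 0,"dy": 0,"dz": -80,"twist": 0,"fingers": 1}]'

```text
clock: 24.63
eef_pos: [0.4218, 0.3577, 0.0806]
tool_rot: [-0.388, 0.922, 0.001, 0.003]
ft_force: [-0.8, -0.3, -1.4]
grip_width: 0.0438
grasp_force: 61.1
```

```bash
python3 - <<'E'
from go import *
from fit import *
c=shot("scene",1);im=c["image"].astype(np.uint8)[:,:,::-1]
cv2.imwrite("pics/s8.png",cv2.resize(im[150:350,410:570],None,fx=4,fy=3))
chain([[583.0,-181.4,78,79.4]],[420.2,356.4,78,135.6]);print(now())
E
```

```text
t 24.68 pose [420.2 356.4  78.  135.6] q1,q6 [ 0.7  -0.09] F [-0.8 -0.8 -0.8] w 44.2
dx 90.1 dy -164.2 dz -0.0 twist 18.7
dx 32.7 dy -184.4 dz -0.0 twist 18.7
dx -28.1 dy -185.2 dz -0.0 twist 18.7
  at [ 583.  -181.4   78.    79.5]
[420.48451732 356.61071517  78.68718327 135.60867236]
```

View pics/s8.png

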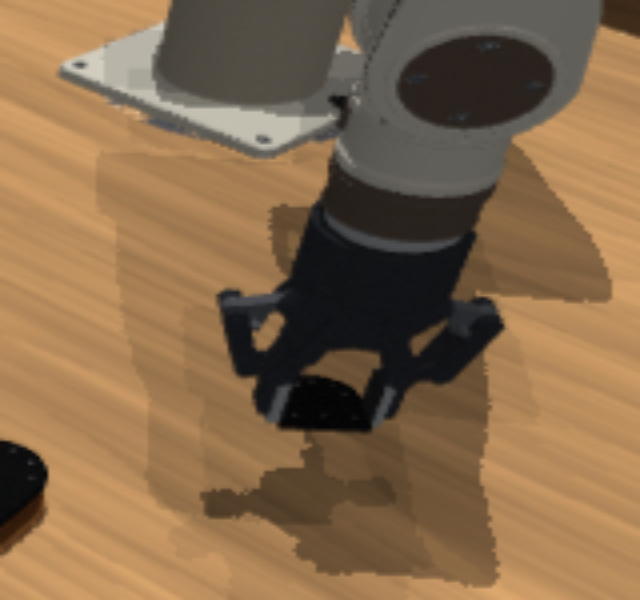

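Call:
carry_out --plan '[{"dx": 90,"dy": -164,"dz": 0,"twist": 19,"fingers": 1},{"dx": 90,"dy": -164,"dz": 0,"twist": 19,"fingers": 1},{"dx": 90,"dy": -164,"dz": 0,"twist": 19,"fingers": 1},{"dx": 90,"dy": -164,"dz": 0,"twist": 19,"fingers": 1},{"dx": 90,"dy": -164,"dz": 0,"twist": 19,"fingers": 1}]'

```text
clock: 25.1
eef_pos: [0.4732, 0.1727, 0.0758]
tool_rot: [-0.228, 0.974, -0.001, -0.002]
ft_force: [0.1, 0.8, -0.3]
grip_width: 0.0438
grasp_force: 61.2
```

Call:
carry_out --plan '[{"dx": 33,"dy": -184,"dz": 0,"twist": 19,"fingers": 1},{"dx": 33,"dy": -184,"dz": 0,"twist": 19,"fingers": 1},{"dx": 33,"dy": -184,"dz": 0,"twist": 19,"fingers": 1},{"dx": 33,"dy": -184,"dz": 0,"twist": 19,"fingers": 1},{"dx": 33,"dy": -184,"dz": 0,"twist": 19,"fingers": 1}]'

```text
clock: 25.52
eef_pos: [0.5266, -0.0064, 0.076]
tool_rot: [-0.064, 0.998, -0.001, -0.001]
ft_force: [0.7, 1.1, -1.0]
grip_width: 0.0438
grasp_force: 61.2
```

Call:
carry_out --plan '[{"dx": -29,"dy": -185,"dz": 0,"twist": 18,"fingers": 1},{"dx": -29,"dy": -185,"dz": 0,"twist": 18,"fingers": 1},{"dx": -29,"dy": -185,"dz": 0,"twist": 18,"fingers": 1},{"dx": -29,"dy": -185,"dz": 0,"twist": 18,"fingers": 1},{"dx": -29,"dy": -185,"dz": 20,"twist": 18,"fingers": 1}]'

```text
clock: 25.93
eef_pos: [0.5832, -0.1872, 0.0595]
tool_rot: [0.093, 0.996, -0.001, 0.003]
ft_force: [1.8, -0.2, 0.1]
grip_width: 0.0441
grasp_force: 61.2
```

Call:
carry_out --plan '[{"dx": 0,"dy": 0,"dz": 10,"twist": 0,"fingers": 1},{"dx": 0,"dy": 0,"dz": 30,"twist": 0,"fingers": 1},{"dx": 0,"dy": 0,"dz": 30,"twist": 0,"fingers": 1},{"dx": 0,"dy": 0,"dz": 30,"twist": 0,"fingers": 1},{"dx": 0,"dy": 0,"dz": 30,"twist": 0,"fingers": 1}]'

```text
clock: 26.35
eef_pos: [0.5797, -0.1807, 0.0272]
tool_rot: [0.09, 0.996, 0.0, -0.001]
ft_force: [0.3, -0.4, -0.1]
grip_width: 0.044
grasp_force: 61.2
```

Call:
carry_out --plan '[{"dx": 0,"dy": 0,"dz": 0,"twist": 0,"fingers": 1},{"dx": 0,"dy": 0,"dz": 0,"twist": 0,"fingers": 1},{"dx": 0,"dy": 0,"dz": 0,"twist": 0,"fingers": 1},{"dx": 0,"dy": 0,"dz": 0,"twist": 0,"fingers": 1},{"dx": 0,"dy": 0,"dz": 0,"twist": 0,"fingers": 1}]'

```text
clock: 26.77
eef_pos: [0.5807, -0.1816, 0.0281]
tool_rot: [0.09, 0.996, -0.0, 0.001]
ft_force: [-0.6, 0.6, 0.1]
grip_width: 0.044
grasp_force: 61.2
```

```bash
python3 - <<'E'
from go import *
chain([[583.2,-181.4,17.2,79.4]])
E
```

```text
t 26.77 pose [ 580.7 -181.6   28.1   79.6] q1,q6 [-0.3  -0.12] F [-0.6  0.6  0.1] w 44.0
dx -2.4 dy 0.7 dz 10.9 twist 0.2
  at [ 583.2 -181.4   17.2   79.4]
```

Call:
carry_out --plan '[{"dx": -2.5,"dy": 0.5,"dz": 4,"twist": 0,"fingers": 1},{"dx": -2.5,"dy": 0.5,"dz": 8.5,"twist": 0,"fingers": 1},{"dx": -2.5,"dy": 0.5,"dz": 8.5,"twist": 0,"fingers": 1},{"dx": -2.5,"dy": 0.5,"dz": 8.5,"twist": 0,"fingers": 1},{"dx": -2.5,"dy": 0.5,"dz": 8.5,"twist": 0,"fingers": 1}]'

```text
clock: 27.18
eef_pos: [0.5827, -0.1816, 0.0187]
tool_rot: [0.091, 0.996, 0.0, -0.0]
ft_force: [-1.2, -0.1, 0.4]
grip_width: 0.0437
grasp_force: 61.2
```

Call:
carry_out --plan '[{"dx": 0,"dy": 0,"dz": 0,"twist": 0,"fingers": 1},{"dx": 0,"dy": 0,"dz": 0,"twist": 0,"fingers": 1},{"dx": 0,"dy": 0,"dz": 0,"twist": 0,"fingers": 1},{"dx": 0,"dy": 0,"dz": 0,"twist": 0,"fingers": 1},{"dx": 0,"dy": 0,"dz": 0,"twist": 0,"fingers": 1}]'

```text
clock: 27.6
eef_pos: [0.583, -0.1817, 0.0191]
tool_rot: [0.091, 0.996, -0.0, 0.0]
ft_force: [0.7, -0.5, -0.5]
grip_width: 0.0441
grasp_force: 61.2
```

Call:
carry_out --plan '[{"dx": -0.2,"dy": 0.3,"dz": 1,"twist": 0,"fingers": 1},{"dx": -0.2,"dy": 0.3,"dz": 2,"twist": 0,"fingers": 1},{"dx": -0.2,"dy": 0.3,"dz": 2.2,"twist": 0,"fingers": 1},{"dx": -0.2,"dy": 0.3,"dz": 2.2,"twist": 0,"fingers": 1},{"dx": -0.2,"dy": 0.3,"dz": 2.2,"twist": 0,"fingers": 1}]'

```text
clock: 28.02
eef_pos: [0.5834, -0.1814, 0.0171]
tool_rot: [0.091, 0.996, -0.0, 0.0]
ft_force: [-0.2, 1.0, 3.0]
grip_width: 0.0438
grasp_force: 62.8
```

Call:
carry_out --plan '[{"dx": 0,"dy": 0,"dz": 0,"twist": 0,"fingers": 1},{"dx": 0,"dy": 0,"dz": 0,"twist": 0,"fingers": 1},{"dx": 0,"dy": 0,"dz": 0,"twist": 0,"fingers": -1},{"dx": 0,"dy": 0,"dz": 0,"twist": 0,"fingers": -1},{"dx": 0,"dy": 0,"dz": 0,"twist": 0,"fingers": -1}]'

```text
clock: 28.43
eef_pos: [0.5828, -0.1814, 0.0163]
tool_rot: [0.091, 0.996, 0.0, -0.0]
ft_force: [-0.1, 0.5, 0.4]
grip_width: 0.0781
grasp_force: 0.0
```

Call:
carry_out --plan '[{"dx": 0,"dy": 0,"dz": -10,"twist": 0,"fingers": -1},{"dx": 0,"dy": 0,"dz": -50,"twist": 0,"fingers": -1},{"dx": 0,"dy": 0,"dz": -80,"twist": 0,"fingers": -1},{"dx": 40,"dy": 0,"dz": -80,"twist": 0,"fingers": -1},{"dx": 80,"dy": 0,"dz": -80,"twist": 0,"fingers": -1}]'

```text
clock: 28.85
eef_pos: [0.5088, -0.1683, 0.1007]
tool_rot: [0.09, 0.996, -0.001, 0.005]
ft_force: [-1.0, -0.6, 0.1]
grip_width: 0.0854
grasp_force: 0.0
```

Call:
carry_out --plan '[{"dx": 150,"dy": 30,"dz": -60,"twist": 0,"fingers": -1},{"dx": 150,"dy": 30,"dz": -60,"twist": 0,"fingers": -1},{"dx": 150,"dy": 30,"dz": -60,"twist": 0,"fingers": -1},{"dx": 150,"dy": 30,"dz": -60,"twist": 0,"fingers": -1},{"dx": 150,"dy": 30,"dz": -60,"twist": 0,"fingers": -1}]'

```text
clock: 29.27
eef_pos: [0.3569, -0.1085, 0.1592]
tool_rot: [0.09, 0.996, 0.0, -0.001]
ft_force: [-0.5, 0.5, -0.5]
grip_width: 0.0853
grasp_force: 0.0
```

```bash
python3 - <<'E'
from go import *
from fit import *
import pickle
cs=[shot(n,4) for n in("top","scene")]
h=[.5484,-.1748,-.18];hl=[.5231,.2460,.190]
for cc in (cs[:1],cs[1:],cs):
    P,f=fitstack(cc,["sole_small","heel_small","top_small"],[0,.005,.019],[SSm,h,h],[0,1,2],.06);print("S",P[0].round(4),rel(P[0],P[1]),rel(P[1],P[2]),rel(P[0],P[2]),round(f,1))
    P,f=fitstack(cc,["sole_large","heel_large","top_large"],[0,.006,.028],[SL,hl,hl],[0,1,2],.08);print("L",P[0].round(4),rel(P[0],P[1]),rel(P[1],P[2]),rel(P[0],P[2]),round(f,1))
print(now().round(1),bot.get_obs()["clock"])
a,b=[c["image"].astype(np.uint8)[:,:,::-1] for c in cs]
z=lambda i,y,x,h,w,s:cv2.resize(i[y:y+h,x:x+w],(380,290),interpolation=cv2.INTER_CUBIC)
cv2.imwrite("pics/fin.png",np.vstack([np.hstack([z(a,195,150,58,76,5),z(a,195,330,58,76,5)]),np.hstack([z(b,285,350,76,100,4),z(b,205,215,61,80,4)])]))
E
```

```text
S [ 0.546  -0.1731 -0.1629] [ 2.71 -1.69 -2.79] [-0.19  2.47  1.64] [ 2.65  0.79 -1.15] 21.0
L [0.522  0.2475 0.1824] [ 0.32 -0.47  1.75] [-0.57 -3.85 -2.21] [-0.13 -4.34 -0.46] 22.3
S [ 0.5458 -0.1748 -0.1873] [2.95 1.08 0.5 ] [ 1.3   0.54 -0.06] [4.25 1.64 0.44] 46.8
L [0.5214 0.2473 0.1841] [ 1.2  -1.21  0.93] [ 0.41 -0.29 -0.18] [ 1.62 -1.5   0.75] 40.1
S [ 0.5464 -0.1744 -0.1879] [2.41 0.5  1.59] [ 0.63  0.6  -1.1 ] [3.02 1.11 0.49] 83.2
L [0.5216 0.2474 0.1791] [ 1.14 -1.7   1.72] [-0.35 -0.47 -0.66] [ 0.8  -2.17  1.06] 73.0
[ 363.  -110.6  156.2   79.6] 29.6667
```

View pics/fin.png

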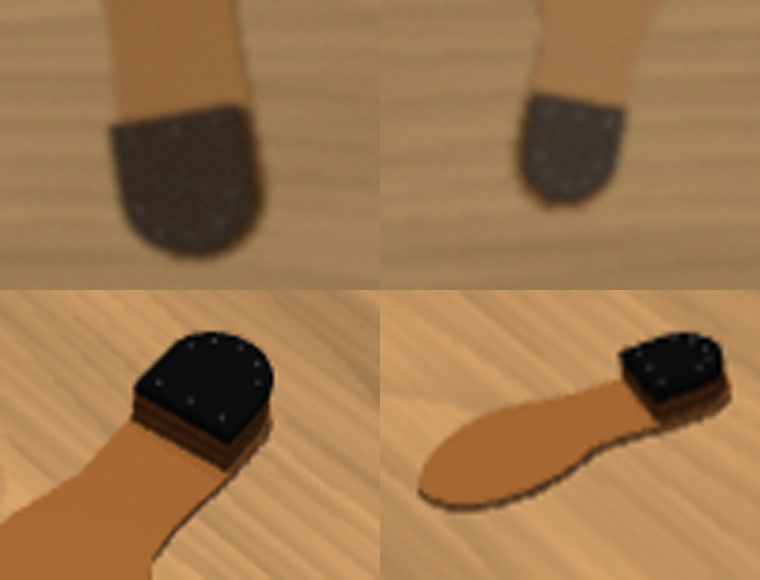

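```bash
python3 -c "
from workcell import job_done;print(job_done())"
```

```text
the job is handed in; nothing more can be done
None
```

Both heel blocks and their rubber top pieces are on the matching soles, everything is released, and I handed the job in at about 30 s. By the camera fits the heels and tops sit about 1–2 mm from their ideal positions (the large heel about 1.2 mm to one side); I did not separately check that the hammer, tin and bottle stayed put, but the arm worked well clear of them.

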